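Lay the blocks in a violin mould

TASK

Lay the small violin mould out for gluing: first stand the brass weight upright on the middle of the bar between the mould's two big holes, to keep the mould from shifting. Then stand each of the four loose wooden blocks upright on the bench in its own empty notch, square to the mould: the pale neck block in the notch at the narrow end, the dark tail block in the one opposite it at the broad end, and each of the two corner blocks directly across from the glued-in block of its own wood. Leave the mould where it lies, do not disturb the other things on the bench, and let go of everything.

Things in the scene. Friction and masses are not known exactly. Their poses are not given: they have to be found in the camera images.
- mould: Loose violin-shaped plywood mould, 248 mm long, 144 wide, 12 thick, flat on the bench at any yaw. Origin: centre of its underside; x along its centre line to the narrow neck end, y to its left, z up. Four empty notches in its edge. On its right (-y) two 32 mm tall corner blocks are glued in: grey near the neck (x 43, y -48), red-brown near the tail (x -36, y -54).
- neck_block: Loose on the bench, any yaw; origin at the centre of its underside, z up. Pale yellow spruce, 20 (x) by 42 (y) by 32 mm high. Its notch in the mould: flat back at mould x = 106, open to +x, 49 mm wide flaring to 56 at x = 124; block centre belongs at mould x 119, y 0 mm, its y parallel to the mould's y, either way round.
- tail_block: Loose on the bench, any yaw; origin at the centre of its underside, z up. Very dark walnut, 20 (x) by 36 (y) by 32 mm high. Its notch in the mould: flat back at mould x = -106, open to -x, 43 mm wide flaring to 50 at x = -124; block centre belongs at mould x -119, y 0 mm, its y parallel to the mould's y, either way round.
- upper_corner_block: Loose on the bench, any yaw; origin at the centre of its underside, z up. Grey willow, 28 (x) by 18 (y) by 32 mm high. Its notch, on the mould's left near the neck end: inner wall at mould y = 38, end wall at x = 58, else open; block centre belongs at mould x 41, y 50 mm, its x parallel to the mould's x, either way round.
- lower_corner_block: Loose on the bench, any yaw; origin at the centre of its underside, z up. Red-brown cedar, 34 (x) by 22 (y) by 32 mm high. Its notch, on the mould's left near the tail end: inner wall at mould y = 42, end wall at x = -54, else open; block centre belongs at mould x -34, y 56 mm, its x parallel to the mould's x, either way round.
- weight: Loose on the bench, any yaw; origin at the centre of its underside, z up. Round brass weight, 0.26 kg, 52 mm tall: body 34 mm across and 26 high; neck; knob 20 mm across from 40 to 50 mm up. The mould's bar lies between its two large holes: from mould x = -14 to 26 mm, 73 mm long in y, middle at x 6, y 0 (pencilled cross), its top 12 mm above the bench.
- spool_clamp: Loose on the bench, any yaw; origin at the centre of its underside, z up. Bystander: spool clamp, two brown wooden discs 34 mm across on an upright steel rod with a brass wing nut, 87 mm tall.
- thumb_plane: Loose on the bench, any yaw; origin at the centre of its underside, z up. Bystander: small brass plane, 44 (x) by 20 (y) mm, about 32 mm tall.
- wax_tin: Loose on the bench, any yaw; origin at the centre of its underside, z up. Bystander: round tin with a green lid, 54 mm across, 22 mm tall.
Things that resemble listed ones, but are neither listed nor needed, are in the scene too. What is shaped like the tail_block but purple or turquoise is not meant.

How it is judged:
By the outcome, as a careful person would: the job done as asked, in the order asked, and still so for the second after the job is handed in, with the robot touching nothing.
It also fails if it takes over 144 s, if anything falls off the work surface, if the arm or the gripper's body presses on something with over 40 N, if the wrist force passes 120 N, or if a joint passes its speed limit or range.

ROBOT

A 6-joint arm with a two-finger parallel gripper is mounted at the origin on the work surface. World frame = base frame: x ahead of the robot, y to its left, z up, the work surface at z = 0. Lengths are in m, angles in rad, forces in N, time in s.
With the tool pointing down it reaches from about 0.4 to 0.825 m from the base axis. Payload 7 kg.
Tool frame: the origin (TCP) lies between the finger pads; the fingertips stand arm.nose_length ahead of it and the grasp point (between the pads) is the TCP (arm.nose_length is the distance from the TCP to the fingertips, in m); x points along the fingers, z is the direction in which the jaws open and shut, and the axes are right-handed (so a half turn about x gives the same grasp; the last joint's range is limited). The gripper opens to 88 mm and grips with 3 to 60 N. Pads are 19 mm wide; open, the fingers measure 130 mm over their backs; the gripper's body (78 mm by 193 mm) begins 47 mm behind the grasp point.
Start: joints at [-0.929, 0.359, 0.012, 0, -1.224, -0.288], TCP at [0.234, -0.633, 0.246] pointing down, gripper open.
Joint ranges: [-3.07, 3.07], [-1.43, 2.12], [-1.02, 1.25], [-3.03, 1.67], [-3.05, -0], [-3.03, 3.03]. Speed limits (rad/s): [2.39, 2.39, 3.01, 3.14, 3.14, 3.14].

INTERFACE

Orientations are given as [roll, pitch, yaw] about the fixed x, y, z axes, in that order (R = Rz(yaw) Ry(pitch) Rx(roll)).
In Python, from station import arm, viewer, spotter gives the robot as it stands.
- The arm moves only by the shell command python3 -m handwheel 'ROWS' [FORCE]. ROWS is a JSON object of lists of equal length, an entry for each row: "gripper": the gripper command: -1 is shut, 1 is fully open, values between are in proportion; "travel": the shift along the world's x, y, z each as a share of 500 mm, from -1 to 1, a list of three; "spin": the turn about the world's z as a share of 45 degrees, from -1 to 1. A call has 1 to 20 rows; each row is the pose to reach, as a shift and turn from the pose commanded when the call began; what a row does not reach only later rows make up. A row lasts 1/10 s, in which the tool goes at most 50 mm and 8.59 degrees, less where a joint would pass 70% of its speed; a pose out of reach is approached as far as the arm can. A call with a number of a shift or a turn outside -1 to 1 is refused whole. A call with a gripper value outside its range is refused whole. The fingers move at their own pace and stop on an object; FORCE is the grip in N (left out, the last holds). Time passes only in rows, so rows that repeat a pose let the fingers close. It gives the time, the measured TCP pose, the force and the opening at its end, in the units of the state.
- arm.get_state(): the state, without advancing time (a new reading comes with each control period).
- viewer.grab_frame(name): name is "scene" or "side" or "wrist"; returns a dict with "pixels" (384x512x3 uint8, blue, green, red), "fx", "fy", "cx", "cy" (pixels), "eye" and "attitude" of the camera in the world. Camera axes: x right, y down, z forward; pixel columns grow to the right and rows downward; lengths in m; the calibration is good to about 2 mm. The wrist camera is an equidistant fisheye: a pixel r from the principal point sees the ray r / f radians off the axis. A picture is of the moment at which its call begins. There is no depth.
- arm.job_done(): hands the job in, once; it reports no verdict.
Trained networks look in the newest picture that a camera, given by its name, has taken for a name from the list of things; names that differ only in an ending like _2 or _b are one class to them, and where a whole thing is asked for, a point or a joint stands for the part that bears it (a point fixed in the world has none). Each returns a list of dicts, best first, with "conf" (0 to 1); they miss things now and then, are a little off and sometimes report something else, mostly with a low value. They report only what shows in the picture. A call takes as long as a camera call. They do not tell look-alikes from the thing itself.
- spotter.spot_in(camera, label): "rect" ([left, top, right, bottom] in pixels, round what is visible of it).
- spotter.tip_of(camera, label): "at" ([column, row] in pixels: a listed point, or the origin of a listed thing).
The state is a dict: "t": time; "q": joint angles; "qd": joint speeds; "joint_efforts": joint torques, N m; "eef_pos": TCP position; "ee_rot": TCP orientation; "force": force on the tool from outside, world axes, zero at the start; "moment": the same for the moment, N m; "width": finger opening in m.
Only numpy, scipy, OpenCV 4.12 (cv2) and the standard library are available. Lean on these libraries where they do the work, as an engineer would, in place of code of your own. Each camera call takes 0.05 s, during which the arm holds its last target.

## Working session

There is one attempt and no reset: what is moved stays moved. The work goes in short steps, Python scripts to look and compute and a shell command to move; the robot and the scene stay as the last step left them, time stands still between calls to the robot, and variables do not carry over. Pictures are saved under pics/ and viewed, and the job is handed in when it is done.

```bash
ls; mkdir -p pics; python3 - <<'E'
from station import arm, viewer, spotter
import cv2
print(arm.get_state(), arm.nose_length)
for n in ["scene","side","wrist"]:
    f=viewer.grab_frame(n)
    cv2.imwrite(f"pics/{n}0.png",f["pixels"])
    print(n,{k:v for k,v in f.items() if k!="pixels"})
E
```

```text
pics
{'t': 0.0, 'q': array([-9.28948211e-01,  3.59349995e-01,  1.10528657e-02, -3.05395862e-04,
       -1.22408103e+00, -2.88102656e-01]), 'qd': array([ 0.00104764,  0.00063781, -0.00028685, -0.00083707, -0.0008457 ,
        0.0003037 ]), 'joint_efforts': array([-2.79070860e-03, -5.82718849e+01,  2.93050861e+01,  6.99748546e+00,
        6.72389375e-03, -1.56904480e-04]), 'eef_pos': array([ 0.23363931, -0.63279518,  0.24465197]), 'ee_rot': array([0.10858592, 1.56918864, 2.03302371]), 'force': array([0.83700017, 0.24875535, 0.42929575]), 'moment': array([0.04946238, 0.06883456, 0.04541195]), 'width': 0.08738745200578504} 0.019
scene {'fx': 407.5784240506136, 'fy': 407.5784240506136, 'cx': 259.7456052594086, 'cy': 191.6852475389831, 'eye': array([1.18985659, 0.11290011, 0.7613947 ]), 'attitude': array([-2.33565398, -0.00295019,  1.78574711])}
side {'fx': 370.7868557821912, 'fy': 370.7868557821912, 'cx': 254.1821328414861, 'cy': 186.66521057695005, 'eye': array([ 0.17618099, -0.57876432,  0.76960214]), 'attitude': array([-2.4387504 ,  0.00327908, -0.52477756])}
wrist {'fx': 297.3186396354542, 'fy': 297.3186396354542, 'cx': 255.90380395183118, 'cy': 188.48863491642436, 'eye': array([ 0.16016662, -0.6609069 ,  0.38351675]), 'attitude': array([ 2.84737703e+00, -1.46480014e-03,  1.92377350e+00])}
```

View pics/scene0.png

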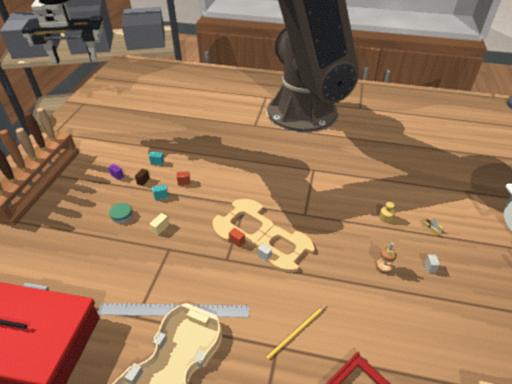

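View pics/side0.png

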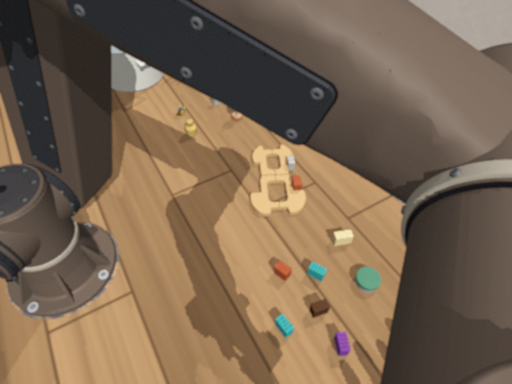

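View pics/wrist0.png

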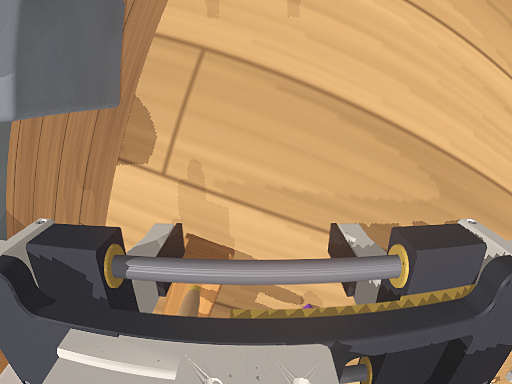

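```bash
cat > h.py <<'E'
import numpy as np, cv2
from scipy.spatial.transform import Rotation as Ro
from station import arm, viewer, spotter
def grab(n,save=None):
    f=viewer.grab_frame(n); f['R']=Ro.from_euler('xyz',f['attitude']).as_matrix(); f['fish']=n=='wrist'
    if save: cv2.imwrite(f'pics/{save}.png',f['pixels'])
    return f
def proj(f,P):
    P=np.atleast_2d(P); c=(P-f['eye'])@f['R']
    if f['fish']:
        r=np.hypot(c[:,0],c[:,1])+1e-12; th=np.arctan2(r,c[:,2]); u=c[:,0]/r*th; v=c[:,1]/r*th
    else: u=c[:,0]/c[:,2]; v=c[:,1]/c[:,2]
    return np.c_[f['cx']+f['fx']*u,f['cy']+f['fy']*v]
def ray(f,p,z):
    p=np.atleast_2d(np.array(p,float)); u=(p[:,0]-f['cx'])/f['fx']; v=(p[:,1]-f['cy'])/f['fy']
    if f['fish']:
        t=np.hypot(u,v)+1e-12; d=np.c_[u/t*np.sin(t),v/t*np.sin(t),np.cos(t)]
    else: d=np.c_[u,v,np.ones(len(u))]
    d=d@f['R'].T
    return f['eye']+d*((z-f['eye'][2])/d[:,2])[:,None]
NAMES="mould neck_block tail_block upper_corner_block lower_corner_block weight spool_clamp thumb_plane wax_tin".split()
E
python3 - <<'E'
from h import *
for n in ['scene','side']:
    f=grab(n)
    for l in NAMES:
        for r in spotter.tip_of(n,l)[:3]:
            print(n,l,round(r['conf'],2),np.round(r['at']),np.round(ray(f,r['at'],0)[0,:2],3))
E
```

```text
scene mould 0.76 [264. 234.] [ 0.558 -0.011]
scene neck_block 0.57 [162. 229.] [ 0.595 -0.26 ]
scene tail_block 0.54 [116. 176.] [ 0.438 -0.461]
scene tail_block 0.53 [160. 196.] [ 0.489 -0.311]
scene tail_block 0.52 [143. 181.] [ 0.444 -0.378]
scene upper_corner_block 0.66 [429. 273.] [0.588 0.372]
scene lower_corner_block 0.55 [186. 182.] [ 0.421 -0.262]
scene weight 0.8 [386. 215.] [0.428 0.277]
scene spool_clamp 0.88 [384. 266.] [0.591 0.272]
scene spool_clamp 0.55 [121. 213.] [ 0.568 -0.384]
scene thumb_plane 0.8 [431. 229.] [0.454 0.388]
scene thumb_plane 0.24 [428. 267.] [0.574 0.371]
scene wax_tin 0.86 [124. 216.] [ 0.575 -0.372]
side mould 0.9 [278. 180.] [ 0.567 -0.026]
side neck_block 0.68 [340. 242.] [ 0.593 -0.269]
side tail_block 0.85 [316. 313.] [ 0.439 -0.381]
side tail_block 0.84 [342. 346.] [ 0.444 -0.461]
side tail_block 0.75 [283. 329.] [ 0.361 -0.374]
side upper_corner_block 0.5 [215. 101.] [0.575 0.382]
side lower_corner_block 0.49 [281. 273.] [ 0.424 -0.267]
side weight 0.54 [191. 131.] [0.445 0.282]
side spool_clamp 0.47 [242. 117.] [0.613 0.262]
side thumb_plane 0.44 [180. 112.] [0.452 0.387]
side wax_tin 0.56 [365. 281.] [ 0.576 -0.376]
```

```bash
python3 - <<'E'
from h import *
a=cv2.imread('pics/scene0.png')
cv2.imwrite('pics/z1.png',cv2.resize(a[140:280,90:330],None,fx=3.3,fy=3.3,interpolation=2)[:600,:800])
cv2.imwrite('pics/z2.png',cv2.resize(a[180:290,340:480],None,fx=5,fy=5,interpolation=2)[:600,:800])
E
```

```text
(no output)
```

View pics/z1.png

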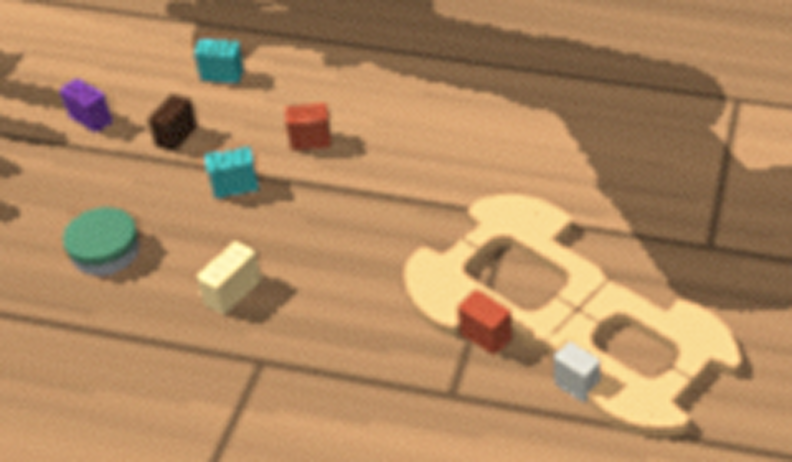

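View pics/z2.png

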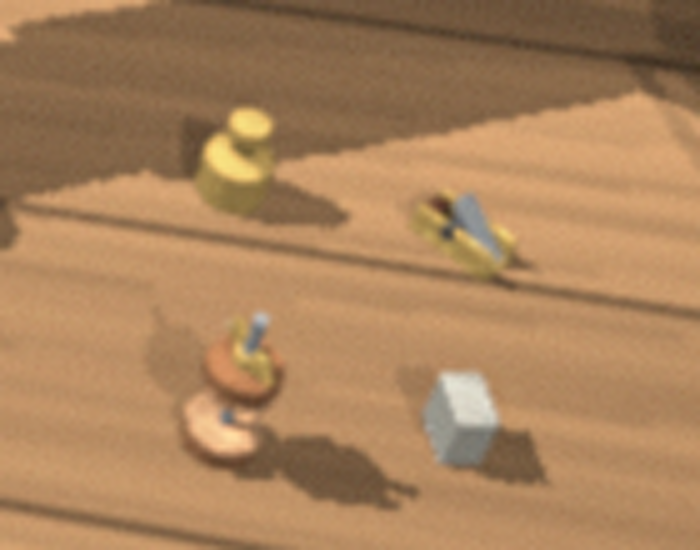

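```bash
python3 - <<'E'
from h import *
f=grab('wrist'); s=arm.get_state()
for p in [(256,20),(256,120),(256,188),(100,120),(400,120)]: print(p,ray(f,p,0)[0]-s['eef_pos'])
R=Ro.from_euler('xyz',s['ee_rot']).as_matrix(); print(R.round(3)); print(R.T@(f['eye']-s['eef_pos']), (R.T@f['R']).round(3))
E
```

```text
(256, 20) [-0.17433032 -0.06491702 -0.24556355]
(256, 120) [-0.05049979 -0.01928115 -0.24556355]
(256, 188) [ 0.03507054  0.01226041 -0.24556355]
(100, 120) [ 0.01709219 -0.22878254 -0.24556355]
(400, 120) [-0.12681374  0.16589124 -0.24556355]
[[-0.    -0.938 -0.346]
 [ 0.    -0.346  0.938]
 [-1.     0.     0.   ]]
[-0.13878307  0.07868998 -0.00069084] [[ 0.    -0.29   0.957]
 [-0.001 -0.957 -0.29 ]
 [ 1.    -0.001 -0.   ]]
```

```bash
python3 -m handwheel '{"gripper":[1,1,1,1,1,1,1,1,1,1,1,1],"travel":[[0.63,0.6,0.1],[0.63,0.6,0.1],[0.63,0.6,0.1],[0.63,0.6,0.1],[0.63,0.6,0.1],[0.63,0.6,0.1],[0.63,0.6,0.1],[0.63,0.6,0.1],[0.63,0.6,0.1],[0.63,0.6,0.1],[0.63,0.6,0.1],[0.63,0.6,0.1]],"spin":[0,0,0,0,0,0,0,0,0,0,0,0]}'; python3 - <<'E'
from h import *
f=grab('wrist','w1'); s=arm.get_state(); print(s['eef_pos'],s['qd'].round(3))
E
```

```text
t: 2.4
eef_pos: [0.5483, -0.3335, 0.2954]
ee_rot: [1.023, 1.57, 2.948]
force: [-0.5, -0.8, 0.2]
width: 0.0874
[ 0.54812321 -0.33379768  0.29549322] [-0.011 -0.003 -0.001  0.001  0.    -0.002]
```

View pics/w1.png

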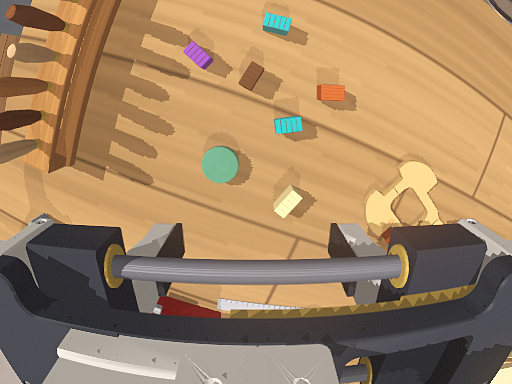

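```bash
cat >> h.py <<'E'
from scipy.optimize import minimize
DIM=dict(neck_block=(.020,.042),tail_block=(.020,.036),upper_corner_block=(.028,.018),lower_corner_block=(.034,.022))
def boxc(x,y,yaw,a,b,z0=0,h=.032):
    c,s=np.cos(yaw),np.sin(yaw); o=[]
    for z in (z0,z0+h):
        for i,j in ((-1,-1),(1,-1),(1,1),(-1,1)):
            u,v=i*a/2,j*b/2; o.append((x+c*u-s*v,y+s*u+c*v,z))
    return np.array(o)
def seg(f,rect,pad=10,S=4):
    """grabcut in an upscaled crop; returns mask, crop origin, scale"""
    l,t,r,b=[int(round(v)) for v in rect]; H,W=f['pixels'].shape[:2]
    x0,y0,x1,y1=max(l-pad,0),max(t-pad,0),min(r+pad,W),min(b+pad,H)
    im=cv2.resize(f['pixels'][y0:y1,x0:x1],None,fx=S,fy=S,interpolation=cv2.INTER_CUBIC)
    m=np.full(im.shape[:2],cv2.GC_BGD,np.uint8)
    m[(t-y0-2)*S:(b-y0+3)*S,(l-x0-2)*S:(r-x0+3)*S]=cv2.GC_PR_BGD
    cx,cy=((l+r)/2-x0)*S,((t+b)/2-y0)*S; w,h=(r-l)*S,(b-t)*S
    cv2.ellipse(m,(int(cx),int(cy)),(int(w*.38),int(h*.38)),0,0,360,cv2.GC_PR_FGD,-1)
    cv2.ellipse(m,(int(cx),int(cy)),(int(w*.2),int(h*.2)),0,0,360,cv2.GC_FGD,-1)
    cv2.grabCut(im,m,None,np.zeros((1,65)),np.zeros((1,65)),6,cv2.GC_INIT_WITH_MASK)
    return ((m==1)|(m==3)).astype(np.uint8),(x0,y0),S,im
def fitbox(f,label,rect,save=None,pad=10,z0=0,dim=None,given=None):
    m,o,S,im=given or seg(f,rect,pad); a,b=dim or DIM[label]
    def sil(p):
        q=(proj(f,boxc(p[0],p[1],p[2],a,b,z0))-o+.5)*S-.5
        k=np.zeros(m.shape,np.uint8); cv2.fillConvexPoly(k,cv2.convexHull(np.round(q*16).astype(np.int32).reshape(-1,1,2)),1,cv2.LINE_8,4); return k
    def cost(p): k=sil(p); return 1-(k&m).sum()/max((k|m).sum(),1)
    l,t,r,bb=rect; c=ray(f,((l+r)/2,(t+bb)/2),z0+.016)[0]
    best=None
    for y in np.arange(0,np.pi,np.pi/8):
        s=np.array([[c[0],c[1],y],[c[0]+.006,c[1],y],[c[0],c[1]+.006,y],[c[0],c[1],y+.2]])
        w=minimize(cost,s[0],method='Nelder-Mead',options=dict(initial_simplex=s,xatol=1e-4,fatol=1e-4))
        if best is None or w.fun<best.fun: best=w
    if save:
        v=im.copy(); cs,_=cv2.findContours(m,0,1); cv2.drawContours(v,cs,-1,(0,255,0),1)
        q=(proj(f,boxc(*best.x,a,b,z0))-o+.5)*S-.5; q=q.astype(np.int32)
        cv2.polylines(v,[q[:4].reshape(-1,1,2)],True,(255,0,0),1); cv2.polylines(v,[q[4:].reshape(-1,1,2)],True,(0,0,255),1)
        cv2.imwrite(f'pics/{save}.png',v)
    return best.x,1-best.fun
E
python3 - <<'E'
from h import *
f=grab('wrist')
vs=[]
for l in ['neck_block','tail_block','lower_corner_block']:
    for r in spotter.spot_in('wrist',l)[:4]:
        R=r['rect']; cx,cy=int((R[0]+R[2])/2),int((R[1]+R[3])/2); print(l,round(r['conf'],2),np.round(R))
        if l=='tail_block' and not(235<cx<270): continue
        if l=='lower_corner_block' and not cx>310: continue
        x,i=fitbox(f,l,R,'t_'+l); print(' ->',x[:2].round(4),np.degrees(x[2]).round(1),round(i,3))
        v=cv2.imread(f'pics/t_{l}.png'); vs.append(cv2.resize(v,(260,260)))
cv2.imwrite('pics/t1.png',np.hstack(vs)[:, :800])
E
```

```text
neck_block 0.71 [273. 187. 297. 220.]
 -> [ 0.5969 -0.2685] 71.4 0.871
tail_block 0.84 [271. 116. 303. 135.]
tail_block 0.67 [263.  16. 290.  37.]
tail_block 0.67 [184.  40. 215.  69.]
tail_block 0.66 [240.  60. 264.  91.]
 -> [ 0.4439 -0.3798] 78.4 0.969
lower_corner_block 0.57 [316.  86. 347. 101.]
 -> [ 0.4246 -0.2679] 113.0 0.782
```

View pics/t1.png

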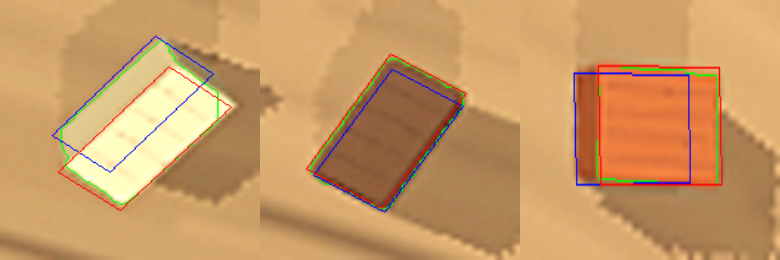

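```bash
python3 -m handwheel '{"gripper":[1,1,1,1,1,1,1,1,1,1],"travel":[[0.16,0.68,0],[0.16,0.68,0],[0.16,0.68,0],[0.16,0.68,0],[0.16,0.68,0],[0.16,0.68,0],[0.16,0.68,0],[0.16,0.68,0],[0.16,0.68,0],[0.16,0.68,0]],"spin":[0,0,0,0,0,0,0,0,0,0]}'; python3 - <<'E'
from h import *
f=grab('wrist','w2'); s=arm.get_state(); print(s['eef_pos'],s['qd'].round(3))
np.save('w2.npy',{k:v for k,v in f.items()},allow_pickle=True)
for l in NAMES: 
    for r in spotter.spot_in('wrist',l)[:3]: print(l,round(r['conf'],2),np.round(r['rect']))
E
```

```text
t: 3.65
eef_pos: [0.6286, 0.006, 0.2956]
ee_rot: [2.055, 1.571, -2.305]
force: [0.2, -0.7, -0.1]
width: 0.0872
[0.62862592 0.00566026 0.29567575] [-0.01  -0.001 -0.     0.     0.001 -0.001]
mould 0.83 [173.  26. 335. 188.]
neck_block 0.81 [ 82.  67. 108.  94.]
tail_block 0.62 [ 81.   0. 110.  22.]
tail_block 0.61 [403. 182. 438. 216.]
upper_corner_block 0.68 [450. 193. 470. 215.]
weight 0.88 [439.  98. 468. 122.]
thumb_plane 0.83 [477. 131. 495. 157.]
wax_tin 0.6 [36. 39. 64. 71.]
```

View pics/w2.png

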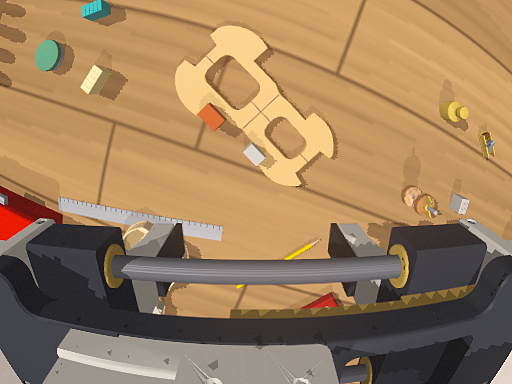

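```bash
cat >> h.py <<'E'
def rect(f,c,w,n,z,yaw=0):
    """top-down picture of plane z, centre c, half-width w m, n px; image right = dir yaw, up = +90deg"""
    g=(np.arange(n)-(n-1)/2)*(2*w/n); u,v=np.meshgrid(g,-g)
    X=c[0]+np.cos(yaw)*u-np.sin(yaw)*v; Y=c[1]+np.sin(yaw)*u+np.cos(yaw)*v
    p=proj(f,np.c_[X.ravel(),Y.ravel(),np.full(X.size,z)]).astype(np.float32).reshape(n,n,2)
    return cv2.remap(f['pixels'],p[...,0],p[...,1],cv2.INTER_CUBIC)
E
python3 - <<'E'
from h import *
f=np.load('w2.npy',allow_pickle=True).item()
A,ia=fitbox(f,'lower_corner_block',(198,104,225,130),'g1')
B,ib=fitbox(f,'upper_corner_block',(243,142,267,166),'g2')
print(A,ia,B,ib)
A2=A[:2];B2=B[:2]; a=np.array([-.036,-.054]);b=np.array([.043,-.048])
d=B2-A2; e=b-a; yaw=np.arctan2(d[1],d[0])-np.arctan2(e[1],e[0]); print(np.linalg.norm(d),np.linalg.norm(e))
R=np.array([[np.cos(yaw),-np.sin(yaw)],[np.sin(yaw),np.cos(yaw)]])
c=(A2+B2)/2-R@((a+b)/2); print('mould',c,np.degrees(yaw), np.degrees(A[2]),np.degrees(B[2]))
im=rect(f,c,.15,600,.012,yaw)
def px(x,y): return (int(round(299.5+x/.0005)),int(round(299.5-y/.0005)))
L=[((.106,-.0245),(.106,.0245)),((.106,.0245),(.124,.028)),((.106,-.0245),(.124,-.028)),((-.106,-.0215),(-.106,.0215)),((-.106,.0215),(-.124,.025)),((-.106,-.0215),(-.124,-.025)),((.02,.038),(.058,.038)),((.058,.038),(.058,.06)),((-.054,.042),(-.01,.042)),((-.054,.042),(-.054,.07)),((-.014,-.036),(-.014,.036)),((.026,-.036),(.026,.036)),((0.006,-.01),(0.006,.01))]
for p,q in L: cv2.line(im,px(*p),px(*q),(255,0,0),1)
cv2.imwrite('pics/m1.png',im)
E
```

```text
[ 0.59582935 -0.0726417   1.11594427] 0.9022943037974683 [0.62520316 0.00129409 1.16362299] 0.8184896715204877
0.07955702823648621 0.07922752047110901
mould [ 0.563147   -0.01645391] 63.98942678360525 63.938896962234836 66.67068615251338
```

View pics/m1.png

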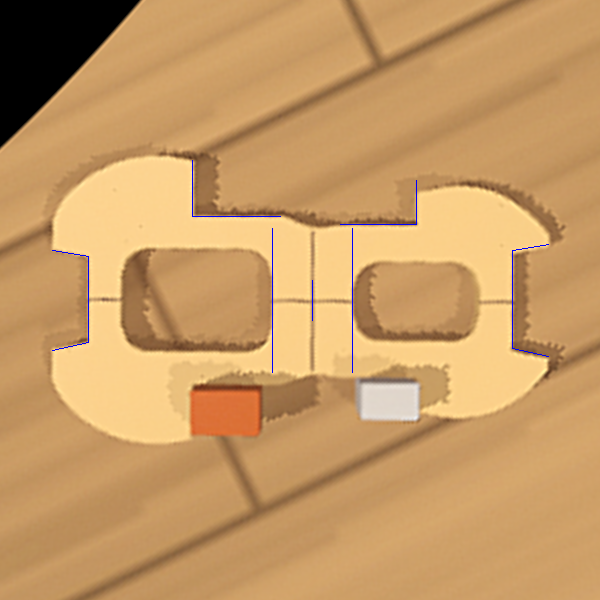

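```bash
python3 -c "
import cv2,numpy as np
a=cv2.imread('pics/g1.png');b=cv2.imread('pics/g2.png')
cv2.imwrite('pics/g.png',np.hstack([cv2.resize(a,(380,380)),cv2.resize(b,(380,380))]))"
```

```text
(no output)
```

View pics/g.png

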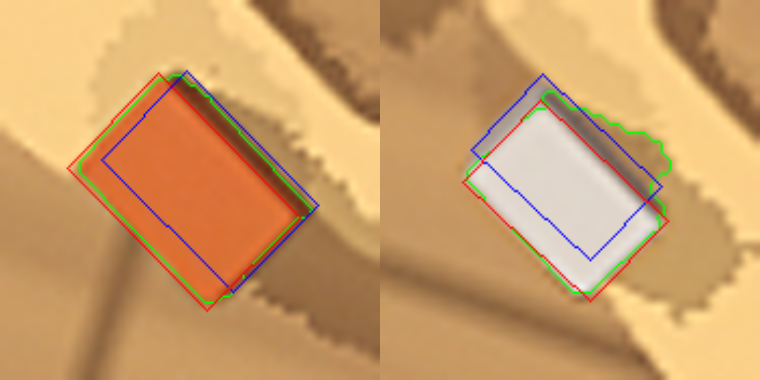

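```bash
python3 -m handwheel '{"gripper":[1,1,1,1,1,1,1,1,1,1,1],"travel":[[-0.32,0.68,-0.06],[-0.32,0.68,-0.06],[-0.32,0.68,-0.06],[-0.32,0.68,-0.06],[-0.32,0.68,-0.06],[-0.32,0.68,-0.06],[-0.32,0.68,-0.06],[-0.32,0.68,-0.06],[-0.32,0.68,-0.06],[-0.32,0.68,-0.06],[-0.32,0.68,-0.06]],"spin":[0.98,0.98,0.98,0.98,0.98,0.98,0.98,0.98,0.98,0.98,0.98]}'; python3 - <<'E'
from h import *
f=grab('wrist','w3'); s=arm.get_state(); print(s['eef_pos'],s['qd'].round(3),s['q'].round(2))
np.save('w3.npy',f,allow_pickle=True)
R=Ro.from_euler('xyz',s['ee_rot']).as_matrix(); print(R[:,2])
for l in NAMES: 
    for r in spotter.spot_in('wrist',l)[:3]: print(l,round(r['conf'],2),np.round(r['rect']))
E
```

```text
t: 5.25
eef_pos: [0.4691, 0.3463, 0.2657]
ee_rot: [2.487, 1.571, -1.102]
force: [-0.8, -0.0, 0.9]
width: 0.0873
[0.46925442 0.34603657 0.26572073] [-0.007 -0.001 -0.001 -0.     0.002 -0.001] [ 0.97  0.2  -0.17  0.   -1.21 -1.42]
[-9.01205989e-01  4.33390988e-01 -1.30165279e-04]
mould 0.69 [ 52.   1. 125.  61.]
upper_corner_block 0.79 [183. 195. 207. 222.]
weight 0.93 [239.  90. 264. 117.]
thumb_plane 0.9 [269. 163. 294. 197.]
```

View pics/w3.png

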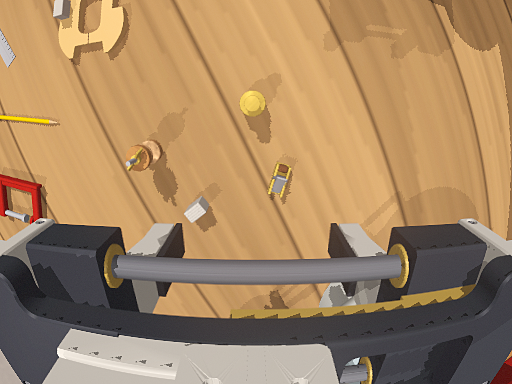

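```bash
cat >> h.py <<'E'
def fitweight(f,rect,z0=0,save=None):
    m,o,S,im=seg(f,rect); t=np.linspace(0,2*np.pi,40)
    ring=lambda p,r,z:np.c_[p[0]+r*np.cos(t),p[1]+r*np.sin(t),0*t+z0+z]
    def sil(p):
        k=np.zeros(m.shape,np.uint8)
        for rr in ([(.017,0),(.017,.026)],[(.010,.040),(.010,.050)],[(.007,.026),(.007,.045)]):
            q=(proj(f,np.vstack([ring(p,*a) for a in rr]))-o+.5)*S-.5
            cv2.fillConvexPoly(k,cv2.convexHull(np.round(q*16).astype(np.int32).reshape(-1,1,2)),1,8,4)
        return k
    def cost(p): k=sil(p); return 1-(k&m).sum()/max((k|m).sum(),1)
    l,tt,r,bb=rect; c=ray(f,((l+r)/2,(tt+bb)/2),z0+.015)[0,:2]
    w=minimize(cost,c,method='Nelder-Mead',options=dict(initial_simplex=[c,c+[.01,0],c+[0,.01]],xatol=1e-4,fatol=1e-4))
    if save:
        for M,col in ((m,(0,255,0)),(sil(w.x),(0,0,255))):
            cs,_=cv2.findContours(M,0,1); cv2.drawContours(im,cs,-1,col,1)
        cv2.imwrite(f'pics/{save}.png',im)
    return w.x,1-w.fun
E
python3 - <<'E'
from h import *
f=np.load('w3.npy',allow_pickle=True).item()
print(fitweight(f,(239,90,264,117),0,'k1'))
x,i=fitbox(f,'upper_corner_block',(184,196,208,223),'k2'); print(x,np.degrees(x[2]),i)
a=cv2.imread('pics/k1.png');b=cv2.imread('pics/k2.png')
cv2.imwrite('pics/k.png',np.hstack([cv2.resize(a,(380,380)),cv2.resize(b,(380,380))]))
E
```

```text
(array([0.44056927, 0.27482297]), np.float64(0.8990196078431373))
[0.57532378 0.37158003 0.24079461] 13.796514669413742 0.9450076804915515
```

View pics/k.png

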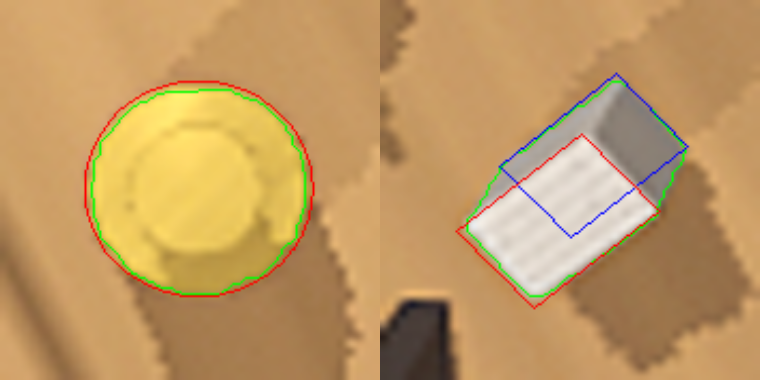

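```bash
python3 -m handwheel '{"gripper":[1,1,1,1,1,1,1,1,1,1,1,1],"travel":[[-0.057,-0.142,-0.05],[-0.057,-0.142,-0.1],[-0.057,-0.142,-0.2],[-0.057,-0.142,-0.3],[-0.057,-0.142,-0.38],[-0.057,-0.142,-0.42],[-0.057,-0.142,-0.45],[-0.057,-0.142,-0.47],[-0.057,-0.142,-0.485],[-0.057,-0.142,-0.485],[-0.057,-0.142,-0.485],[-0.057,-0.142,-0.485]],"spin":[0,0,0,0,0,0,0,0,0,0,0,0]}'; python3 -m handwheel '{"gripper":[-1,-1,-1,-1,-1,-1,-1,-1],"travel":[[0,0,0],[0,0,0],[0,0,0],[0,0,0],[0,0,0],[0,0,0],[0,0,0],[0,0,0]],"spin":[0,0,0,0,0,0,0,0]}' 25
```

```text
t: 6.95
eef_pos: [0.4407, 0.2763, 0.0239]
ee_rot: [-1.82, 1.569, 0.874]
force: [0.2, 0.3, 0.4]
width: 0.0878
t: 7.75
eef_pos: [0.4403, 0.2758, 0.023]
ee_rot: [1.484, 1.571, -2.105]
force: [0.5, -1.0, 0.2]
width: 0.0331
```

```bash
python3 -m handwheel '{"gripper":[-1,-1,-1,-1,-1,-1,-1,-1,-1,-1,-1,-1,-1],"travel":[[0,0,0.08],[0,0,0.16],[0.04,-0.09,0.2],[0.08,-0.18,0.2],[0.12,-0.27,0.2],[0.16,-0.36,0.2],[0.2,-0.45,0.2],[0.24,-0.54,0.2],[0.251,-0.572,0.2],[0.251,-0.572,0.2],[0.251,-0.572,0.15],[0.251,-0.572,0.1],[0.251,-0.572,0.1]],"spin":[0,0,0,0,0,0,0,0,0,0,0,0,0]}'; python3 - <<'E'
from h import *
f=grab('wrist','w4'); g=grab('scene','s4'); s=arm.get_state(); print(s['eef_pos'],s['width'],s['force'])
cv2.imwrite('pics/s4z.png',cv2.resize(g['pixels'][150:290,180:350],None,fx=4,fy=4,interpolation=2))
E
```

```text
t: 9.05
eef_pos: [0.5629, -0.0103, 0.0698]
ee_rot: [0.623, 1.564, -2.966]
force: [-0.5, 0.3, -2.8]
width: 0.0327
[ 0.56549051 -0.00981455  0.07304617] 0.03270266421593508 [ 0.48348806  0.24451734 -2.71798425]
```

View pics/s4z.png

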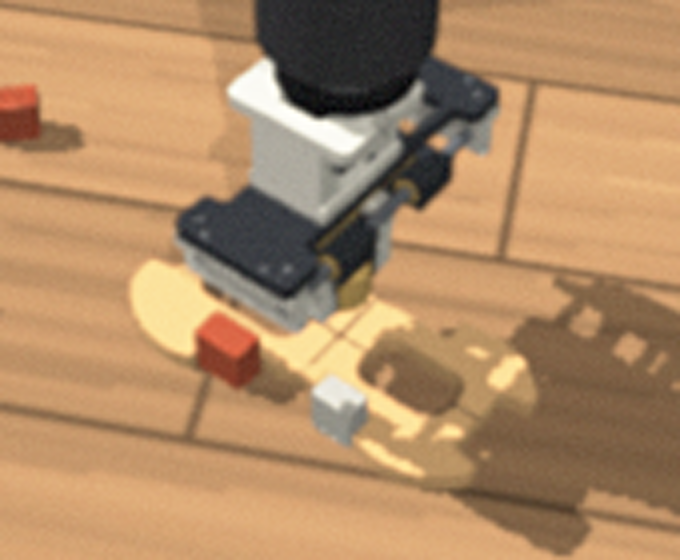

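View pics/w4.png

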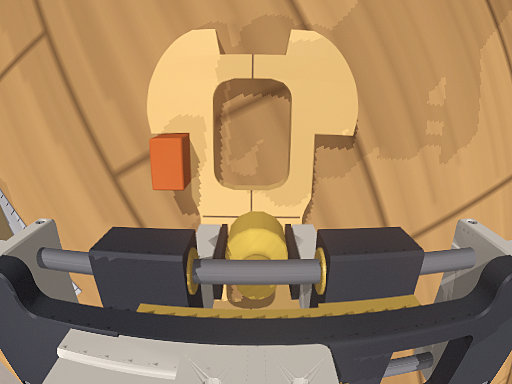

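```bash
python3 -m handwheel '{"gripper":[-1,-1,-1,-1,-1,-1],"travel":[[0.001,-0.001,-0.03],[0.001,-0.001,-0.055],[0.001,-0.001,-0.066],[0.001,-0.001,-0.072],[0.001,-0.001,-0.075],[0.001,-0.001,-0.075]],"spin":[0,0,0,0,0,0]}'; python3 -c "
from station import arm; s=arm.get_state(); print(s['eef_pos'],s['force'])"
```

```text
t: 9.75
eef_pos: [0.5665, -0.0106, 0.0358]
ee_rot: [-2.619, 1.571, 0.075]
force: [0.1, 0.6, -1.7]
width: 0.0327
[ 0.56651544 -0.01061192  0.03576857] [ 0.11287433  0.61703927 -1.65182626]
```

```bash
python3 -m handwheel '{"gripper":[-1,-1,-1,-0.15,0.1,0.3,0.3,0.3],"travel":[[0,0,-0.001],[0,0,-0.002],[0,0,-0.002],[0,0,-0.002],[0,0,-0.002],[0,0,-0.002],[0,0,-0.002],[0,0,-0.002]],"spin":[0,0,0,0,0,0,0,0]}'; python3 -m handwheel '{"gripper":[0.3,0.5,1,1,1,1,1,1,1],"travel":[[0,0,0.04],[0,0,0.1],[0,0.06,0.2],[0.01,0.15,0.3],[0.02,0.24,0.4],[0.02,0.24,0.44],[0.02,0.24,0.44],[0.02,0.24,0.44],[0.02,0.24,0.44]],"spin":[0,0,0,0,0,0,0,0,0]}'; python3 - <<'E'
from h import *
f=grab('wrist','w5'); s=arm.get_state(); print(s['eef_pos'],s['width'],s['force'])
np.save('w5.npy',f,allow_pickle=True)
for l in ['mould','weight']: print(spotter.spot_in('wrist',l)[:2])
E
```

```text
t: 10.55
eef_pos: [0.5664, -0.0107, 0.0346]
ee_rot: [-2.706, 1.571, -0.011]
force: [0.1, 0.3, 0.2]
width: 0.0564
t: 11.45
eef_pos: [0.5756, 0.1089, 0.2533]
ee_rot: [0.617, 1.569, -2.972]
force: [-0.9, 0.2, -0.1]
width: 0.0877
[0.57539784 0.10852889 0.2527993 ] 0.08734425336475439 [-0.33831989 -0.78024853 -1.13712743]
[{'rect': [166.2, 1.7, 277.8, 167.5], 'conf': 0.81}]
[{'rect': [206.8, 60.3, 235.1, 93.9], 'conf': 0.75}]
```

View pics/w5.png

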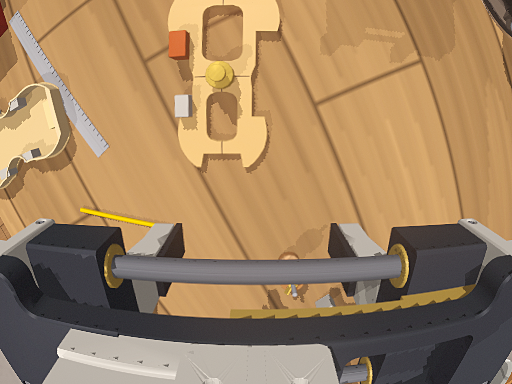

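```bash
cat >> h.py <<'E'
ML=[((.106,-.0245),(.106,.0245)),((.106,.0245),(.124,.028)),((.106,-.0245),(.124,-.028)),((-.106,-.0215),(-.106,.0215)),((-.106,.0215),(-.124,.025)),((-.106,-.0215),(-.124,-.025)),((.02,.038),(.058,.038)),((.058,.038),(.058,.06)),((-.054,.042),(-.01,.042)),((-.054,.042),(-.054,.07)),((-.014,-.036),(-.014,.036)),((.026,-.036),(.026,.036))]
def showmould(f,c,yaw,save,z=.012,w=.15,n=600):
    im=rect(f,c,w,n,z,yaw); k=n/2/w
    px=lambda p:(int(round((n-1)/2+p[0]*k)),int(round((n-1)/2-p[1]*k)))
    for p,q in ML: cv2.line(im,px(p),px(q),(255,0,0),1)
    cv2.imwrite(f'pics/{save}.png',im)
def m2w(c,yaw,p): return np.array([c[0]+np.cos(yaw)*p[0]-np.sin(yaw)*p[1],c[1]+np.sin(yaw)*p[0]+np.cos(yaw)*p[1]])
E
python3 - <<'E'
from h import *
f=np.load('w5.npy',allow_pickle=True).item()
c=(.5636,-.0168); yaw=np.radians(64)
w,i=fitweight(f,(206.8,60.3,235.1,93.9),.012); print(w,i); R=Ro.from_euler('z',yaw).as_matrix()[:2,:2]; print('weight in mould',R.T@(w-c))
showmould(f,c,yaw,'m5')
E
```

```text
[ 0.56628376 -0.01113298] 0.9619090499774876
weight in mould [6.26996944e-03 7.21078541e-05]
```

View pics/m5.png

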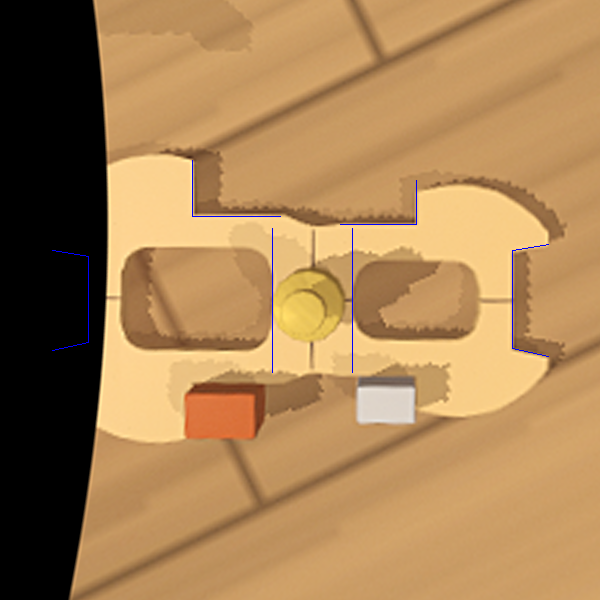

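```bash
python3 -m handwheel '{"gripper":[1,1,1,1,1,1,1,1,1,1,1],"travel":[[-0.002,0.525,0],[-0.002,0.525,0],[-0.002,0.525,0],[-0.002,0.525,0],[-0.002,0.525,0],[-0.002,0.525,-0.1],[-0.002,0.525,-0.2],[-0.002,0.525,-0.26],[-0.002,0.525,-0.26],[-0.002,0.525,-0.26],[-0.002,0.525,-0.26]],"spin":[0.878,0.878,0.878,0.878,0.878,0.878,0.878,0.878,0.878,0.878,0.878]}';  python3 - <<'E'
from h import *
f=grab('wrist','w6'); s=arm.get_state(); print(s['eef_pos'],s['width'],s['force'])
R=Ro.from_euler('xyz',s['ee_rot']).as_matrix(); print(np.degrees(np.arctan2(R[1,2],R[0,2])))
g=grab('scene','s6');cv2.imwrite('pics/s6z.png',cv2.resize(g['pixels'][150:310,320:490],None,fx=3.5,fy=3.5,interpolation=2))
E
```

```text
t: 12.7
eef_pos: [0.5767, 0.3723, 0.1269]
ee_rot: [-2.762, 1.568, 0.622]
force: [0.2, 0.2, -0.1]
width: 0.0874
[0.57665311 0.37244171 0.12719227] 0.08786309420658242 [-0.46133887 -0.39363933 -0.1713355 ]
-166.1302014099538
```

View pics/s6z.png

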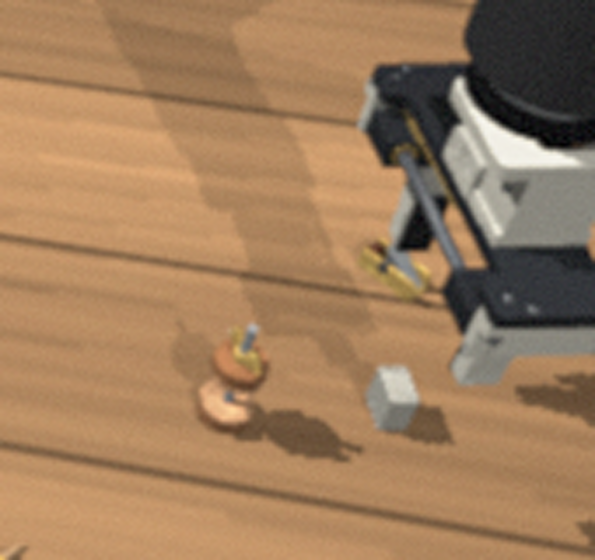

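View pics/w6.png

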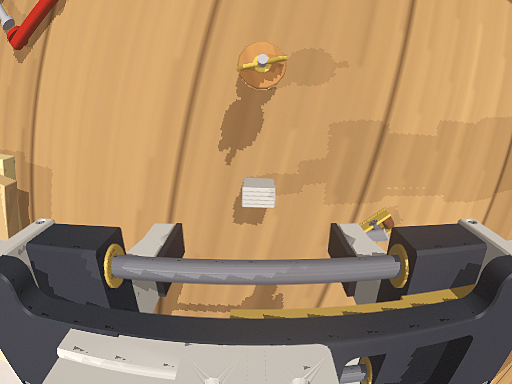

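```bash
python3 - <<'E'
from h import *
f=grab('wrist'); s=arm.get_state(); p=s['eef_pos']
print(proj(f,[[p[0],p[1],0.016]]))
for l in ['upper_corner_block','spool_clamp','thumb_plane']:
    r=spotter.spot_in('wrist',l)[:1]; print(l,r)
    if l[0]=='u' and r: x,i=fitbox(f,l,r[0]['rect'],'k6'); print(p,x,np.degrees(x[2]),i)
E
```

```text
[[256.67436362 192.11434395]]
upper_corner_block [{'rect': [241.1, 176.9, 274.8, 207.8], 'conf': 0.71}]
[0.57623079 0.37235466 0.12691275] [0.57535608 0.37208783 0.12961105] 7.426166204595087 0.6287878787878788
spool_clamp [{'rect': [236.6, 39.7, 286.1, 91.2], 'conf': 0.87}]
thumb_plane [{'rect': [362.0, 207.8, 394.0, 242.1], 'conf': 0.72}]
```

View pics/k6.png

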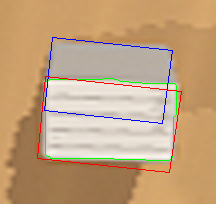

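```bash
python3 -m handwheel '{"gripper":[1,1,1,1,1,1,1],"travel":[[-0.002,-0.001,-0.08],[-0.002,-0.001,-0.14],[-0.002,-0.001,-0.17],[-0.002,-0.001,-0.184],[-0.002,-0.001,-0.184],[-0.002,-0.001,-0.184],[-0.002,-0.001,-0.184]],"spin":[0,0,0,0,0,0,0]}'; python3 -m handwheel '{"gripper":[-1,-1,-1,-1,-1,-1,-1,-1],"travel":[[0,0,0],[0,0,0],[0,0,0],[0,0,0],[0,0,0],[0,0,0],[0,0,0],[0,0,0]],"spin":[0,0,0,0,0,0,0,0]}' 20
```

```text
t: 13.7
eef_pos: [0.5751, 0.3721, 0.0342]
ee_rot: [-2.628, 1.568, 0.756]
force: [0.0, -0.4, 0.3]
width: 0.0875
t: 14.5
eef_pos: [0.5743, 0.3713, 0.0325]
ee_rot: [0.679, 1.571, -2.221]
force: [0.3, -0.2, -1.1]
width: 0.0291
```

```bash
python3 -m handwheel '{"gripper":[-1,-1,-1,-1,-1,-1,-1,-1,-1,-1,-1,-1,-1],"travel":[[0,0,0.08],[0,0,0.16],[0,0,0.24],[0,0,0.3],[-0.02,-0.1,0.3],[-0.03,-0.2,0.3],[-0.04,-0.3,0.3],[-0.05,-0.4,0.3],[-0.06,-0.5,0.3],[-0.07,-0.6,0.3],[-0.075,-0.659,0.3],[-0.075,-0.659,0.2],[-0.075,-0.659,0.2]],"spin":[0,0,0,0,0.15,0.3,0.45,0.6,0.75,0.9,1,1,1]}';python3 -m handwheel '{"gripper":[-1,-1,-1,-1,-1],"travel":[[0,0,-0.05],[0,0,-0.08],[0,0,-0.08],[0,0,-0.08],[0,0,-0.08]],"spin":[0.11,0.11,0.11,0.11,0.11]}';  python3 - <<'E'
from h import *
f=grab('wrist','w7'); s=arm.get_state(); print(s['eef_pos'],s['width'],s['force'])
np.save('w7.npy',f,allow_pickle=True)
R=Ro.from_euler('xyz',s['ee_rot']).as_matrix(); print(np.degrees(np.arctan2(R[1,2],R[0,2])))
E
```

```text
t: 15.8
eef_pos: [0.5333, 0.0397, 0.1283]
ee_rot: [-0.8, 1.563, -2.917]
force: [-0.2, 0.1, -1.0]
width: 0.0279
t: 16.3
eef_pos: [0.5377, 0.0424, 0.094]
ee_rot: [2.285, 1.569, 0.258]
force: [-0.5, 0.5, -0.5]
width: 0.0277
[0.53764504 0.04234291 0.09393067] 0.027844421232784806 [ 0.34166524 -0.03690302 -0.73212427]
-116.14587790427761
```

View pics/w7.png

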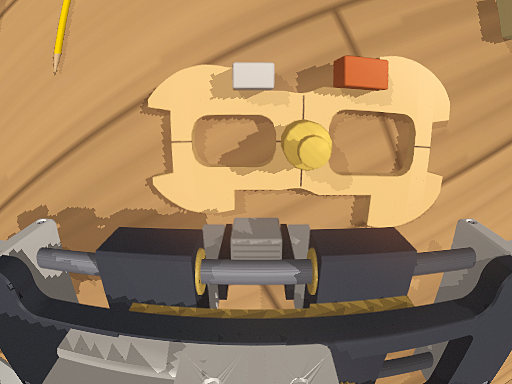

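```bash
python3 - <<'E'
from h import *
f=np.load('w7.npy',allow_pickle=True).item()
showmould(f,(.5636,-.0168),np.radians(63.9),'m7')
E
```

```text
(no output)
```

View pics/m7.png

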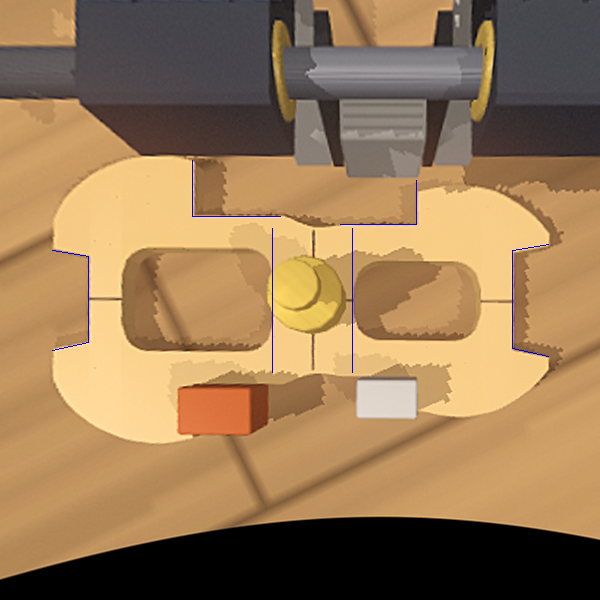

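```bash
python3 -m handwheel '{"gripper":[-1,-1,-1,-1,-1,-1,-1],"travel":[[-0.002,-0.001,-0.06],[-0.002,-0.001,-0.1],[-0.002,-0.001,-0.112],[-0.002,-0.001,-0.118],[-0.002,-0.001,-0.122],[-0.002,-0.001,-0.122],[-0.002,-0.001,-0.122]],"spin":[0,0,0,0,0,0,0]}';  python3 - <<'E'
from h import *
s=arm.get_state(); print(s['eef_pos'],s['width'],s['force'])
E
```

```text
t: 17.05
eef_pos: [0.5367, 0.0417, 0.0329]
ee_rot: [2.349, 1.569, 0.322]
force: [-1.3, 1.1, 5.6]
width: 0.0281
[0.53671427 0.04167549 0.03292012] 0.028060990188559478 [-1.33011152  1.05729153  5.57648078]
```

```bash
python3 -m handwheel '{"gripper":[-0.3,-0.1,0.1,0.1,0.1],"travel":[[0,0,0],[0,0,0.001],[0,0,0.002],[0,0,0.002],[0,0,0.002]],"spin":[0,0,0,0,0]}'; python3 -m handwheel '{"gripper":[0.1,0.1,0.5,1,1,1,1,1],"travel":[[0,0,0.03],[0,0,0.1],[0,0.02,0.2],[0,0.02,0.3],[0,0.02,0.3],[0,0.02,0.3],[0,0.02,0.3],[0,0.02,0.3]],"spin":[0,0,0,0,0,0,0,0]}'; python3 - <<'E'
from h import *
f=grab('wrist','w8'); s=arm.get_state(); print(s['eef_pos'],s['width'],s['force'])
np.save('w8.npy',f,allow_pickle=True)
showmould(f,(.5636,-.0168),np.radians(63.8),'m8')
E
```

```text
t: 17.55
eef_pos: [0.5358, 0.0413, 0.0325]
ee_rot: [-1.065, 1.571, -3.093]
force: [-0.8, -0.6, -0.1]
width: 0.0478
t: 18.35
eef_pos: [0.535, 0.0509, 0.1811]
ee_rot: [-0.742, 1.568, -2.77]
force: [-0.1, 0.2, -0.1]
width: 0.0865
[0.53512349 0.0509805  0.18112345] 0.08707162344642032 [ 1.353658    0.39878503 -0.15695366]
```

View pics/m8.png

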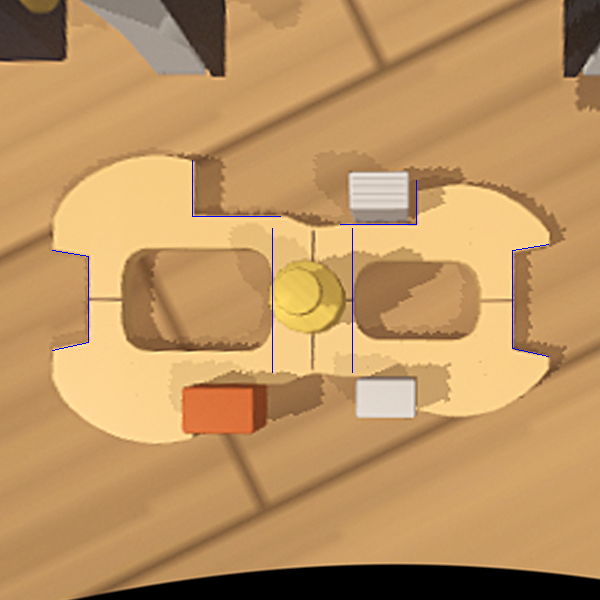

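```bash
python3 -m handwheel '{"gripper":[1,1,1,1,1,1,1,1,1,1,1,1],"travel":[[-0.221,-0.638,0.05],[-0.221,-0.638,0.05],[-0.221,-0.638,0.05],[-0.221,-0.638,0.05],[-0.221,-0.638,0.05],[-0.221,-0.638,0.05],[-0.221,-0.638,0.0],[-0.221,-0.638,-0.06],[-0.221,-0.638,-0.06],[-0.221,-0.638,-0.06],[-0.221,-0.638,-0.06],[-0.221,-0.638,-0.06]],"spin":[-0.908,-0.908,-0.908,-0.908,-0.908,-0.908,-0.908,-0.908,-0.908,-0.908,-0.908,-0.908]}';  python3 - <<'E'
from h import *
f=grab('wrist','w9'); s=arm.get_state(); p=s['eef_pos']; print(p,s['width'],s['force'],s['qd'].round(3))
R=Ro.from_euler('xyz',s['ee_rot']).as_matrix(); print(np.degrees(np.arctan2(R[1,2],R[0,2])))
print(proj(f,[[p[0],p[1],0.016]]))
for r in spotter.spot_in('wrist','lower_corner_block')[:2]:
    x,i=fitbox(f,'lower_corner_block',r['rect'],'k9'); print(r,x,np.degrees(x[2]),i)
E
```

```text
t: 19.6
eef_pos: [0.4265, -0.2672, 0.1538]
ee_rot: [2.445, 1.569, -0.294]
force: [-0.7, -0.4, -0.0]
width: 0.0878
[ 0.42633877 -0.2672023   0.15367367] 0.08766364953028821 [-0.87544793  0.19049142  0.23926642] [-0.002 -0.    -0.007 -0.003  0.003  0.001]
-156.93917717061507
[[256.18900088 184.20068564]]
{'rect': [244.0, 164.3, 273.0, 206.6], 'conf': 0.89} [ 0.4237337  -0.26539688  1.93211209] 110.70186816648875 0.7834098598356694
```

View pics/w9.png

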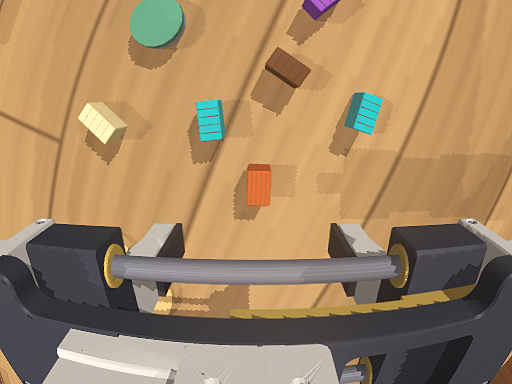

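View pics/k9.png

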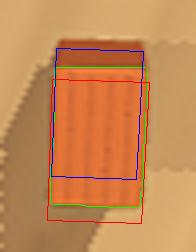

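```bash
cat >> h.py <<'E'
def fittop(f,label,lo,hi,rect,save,ztop=.032,space=cv2.COLOR_BGR2HSV):
    """top face by an HSV range, min-area rectangle in the rectified plane; returns centre,yaw of its long side, size"""
    l,t,r,b=rect; c=ray(f,((l+r)/2,(t+b)/2),ztop)[0]; n,w=480,.04
    im=rect_(f,c,w,n,ztop); m=cv2.inRange(cv2.cvtColor(im,space),lo,hi)
    m=cv2.morphologyEx(m,cv2.MORPH_OPEN,np.ones((9,9))); m=cv2.morphologyEx(m,cv2.MORPH_CLOSE,np.ones((21,21)))
    k=max(cv2.findContours(m,0,1)[0],key=cv2.contourArea); (u,v),(W,H),a=cv2.minAreaRect(k)
    q=cv2.boxPoints(((u,v),(W,H),a)); cv2.polylines(im,[q.astype(np.int32).reshape(-1,1,2)],True,(255,0,0),1); cv2.drawContours(im,[k],-1,(0,255,0),1); cv2.imwrite(f'pics/{save}.png',im)
    e=2*w/n; q0,q1,q2=q[0],q[1],q[2]; d=(q1-q0) if np.hypot(*(q1-q0))>np.hypot(*(q2-q1)) else (q2-q1)
    return np.array([c[0]+(u-(n-1)/2)*e,c[1]-(v-(n-1)/2)*e]),np.degrees(np.arctan2(-d[1],d[0]))%180,np.array([W,H])*e
rect_=rect
E
python3 - <<'E'
from h import *
f=grab('wrist')
im=f['pixels']; print(cv2.cvtColor(im[185:187,256:259],cv2.COLOR_BGR2HSV)[0],cv2.cvtColor(im[167:169,256:259],cv2.COLOR_BGR2HSV)[0],cv2.cvtColor(im[150:152,256:259],cv2.COLOR_BGR2HSV)[0])
print(fittop(f,'',(0,170,190),(13,255,255),(244,164,273,207),'k9'))
E
```

```text
[[ 10 187 215]
 [ 10 190 225]
 [ 11 193 227]] [[  9 188 176]
 [ 10 192 175]
 [ 10 197 176]] [[ 17 125 210]
 [ 16 128 212]
 [ 16 124 214]]
(array([ 0.42504318, -0.26883867]), np.float32(110.62353), array([0.03378351, 0.02151263]))
```

View pics/k9.png

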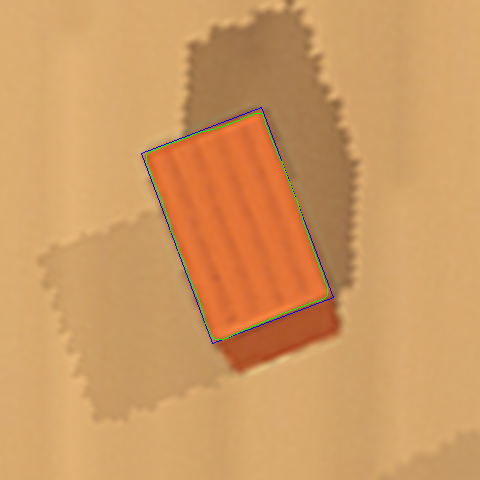

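```bash
python3 -m handwheel '{"gripper":[1,1,1,1,1,1,1,1],"travel":[[-0.003,-0.003,-0.08],[-0.003,-0.003,-0.16],[-0.003,-0.003,-0.2],[-0.003,-0.003,-0.225],[-0.003,-0.003,-0.238],[-0.003,-0.003,-0.238],[-0.003,-0.003,-0.238],[-0.003,-0.003,-0.238]],"spin":[-0.054,-0.054,-0.054,-0.054,-0.054,-0.054,-0.054,-0.054]}'; python3 -m handwheel '{"gripper":[-1,-1,-1,-1,-1,-1,-1,-1,-1],"travel":[[0,0,0],[0,0,0],[0,0,0],[0,0,0],[0,0,0],[0,0,0],[0,0,0],[0,0,0],[0,0,0]],"spin":[0,0,0,0,0,0,0,0,0]}' 20
python3 - <<'E'
from h import *
s=arm.get_state(); p=s['eef_pos']; R=Ro.from_euler('xyz',s['ee_rot']).as_matrix(); print(p,s['width'],np.degrees(np.arctan2(R[1,2],R[0,2])))
b=np.array([.4250,-.2688]); print('block rel tool y,z',R[:2,1]@(b-p[:2]),R[:2,2]@(b-p[:2]))
print(m2w((.5636,-.0168),np.radians(63.8),(-.034,.056)))
E
```

```text
t: 20.55
eef_pos: [0.4245, -0.2693, 0.0345]
ee_rot: [2.549, 1.569, -0.234]
force: [0.9, 0.2, 0.2]
width: 0.0878
t: 21.45
eef_pos: [0.4238, -0.2692, 0.0335]
ee_rot: [-0.311, 1.571, -3.094]
force: [0.9, -0.7, -0.9]
width: 0.0217
[ 0.42381126 -0.26917925  0.03352167] 0.02173130622469414 -159.4583951989805
block rel tool y,z 6.197615670801364e-05 -0.0012462270297979741
[ 0.49834233 -0.02258246]
```

```bash
python3 -m handwheel '{"gripper":[-1,-1,-1,-1,-1,-1,-1,-1,-1,-1,-1],"travel":[[0,0,0.08],[0,0,0.16],[0.02,0.06,0.2],[0.05,0.15,0.2],[0.08,0.25,0.2],[0.11,0.35,0.2],[0.14,0.44,0.2],[0.149,0.493,0.2],[0.149,0.493,0.2],[0.149,0.493,0.15],[0.149,0.493,0.15]],"spin":[0,0,-0.15,-0.3,-0.45,-0.6,-0.8,-1,-1,-1,-1]}';python3 -m handwheel '{"gripper":[-1,-1,-1,-1],"travel":[[0,0,-0.03],[0,0,-0.03],[0,0,-0.03],[0,0,-0.03]],"spin":[-0.037,-0.037,-0.037,-0.037]}';  python3 - <<'E'
from h import *
f=grab('wrist','w10'); s=arm.get_state(); print(s['eef_pos'],s['width'],s['force'])
R=Ro.from_euler('xyz',s['ee_rot']).as_matrix(); print(np.degrees(np.arctan2(R[1,2],R[0,2])))
showmould(f,(.5636,-.0168),np.radians(63.8),'m10')
E
```

```text
t: 22.55
eef_pos: [0.4963, -0.023, 0.1063]
ee_rot: [0.602, 1.566, -2.966]
force: [-1.2, -0.6, -0.2]
width: 0.0217
t: 22.95
eef_pos: [0.4987, -0.0229, 0.0945]
ee_rot: [-2.548, 1.57, 0.138]
force: [0.6, -0.6, -1.0]
width: 0.0219
[ 0.49873479 -0.02284625  0.09440593] 0.022083326909575197 [0.12013398 0.41817186 0.16019975]
153.891040583168
```

View pics/w10.png

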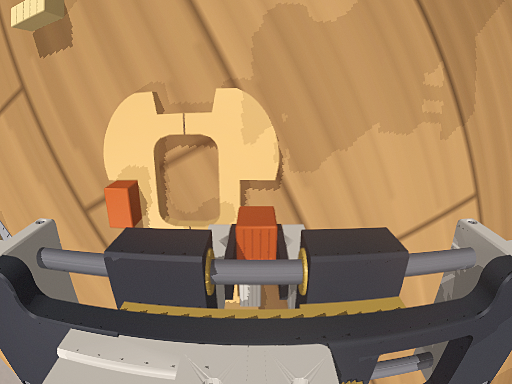

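View pics/m10.png

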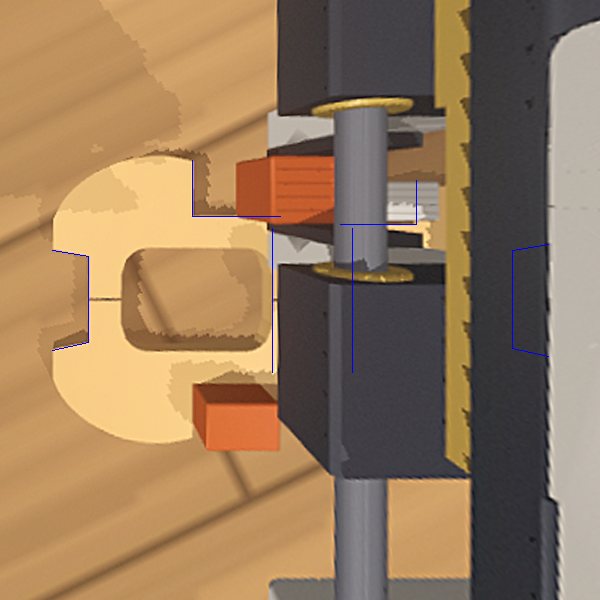

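```bash
python3 -m handwheel '{"gripper":[-1,-1,-1,-1,-1,-1,-1],"travel":[[-0.001,0,-0.06],[-0.001,0,-0.1],[-0.001,0,-0.112],[-0.001,0,-0.118],[-0.001,0,-0.122],[-0.001,0,-0.122],[-0.001,0,-0.122]],"spin":[0,0,0,0,0,0,0]}';  python3 -m handwheel '{"gripper":[-0.4,-0.2,0,0,0],"travel":[[0,0,0],[0,0,0],[0,0,0.001],[0,0,0.001],[0,0,0.001]],"spin":[0,0,0,0,0]}'
```

```text
t: 23.7
eef_pos: [0.4986, -0.0225, 0.0335]
ee_rot: [-2.4, 1.569, 0.286]
force: [-0.5, 0.6, 2.4]
width: 0.022
t: 24.2
eef_pos: [0.4978, -0.0227, 0.0331]
ee_rot: [2.528, 1.571, -1.07]
force: [0.2, 0.2, -0.0]
width: 0.0433
```

```bash
python3 -m handwheel '{"gripper":[0,0,0.5,1,1,1,1,1,1],"travel":[[0,0,0.03],[0,0,0.1],[0,0,0.2],[0,0.08,0.3],[0,0.1,0.35],[0,0.1,0.35],[0,0.1,0.35],[0,0.1,0.35],[0,0.1,0.35]],"spin":[0,0,0,0,0,0,0,0,0]}'; python3 - <<'E'
from h import *
f=grab('wrist','w11'); s=arm.get_state(); print(s['eef_pos'],s['width'],s['force'])
showmould(f,(.5636,-.0168),np.radians(63.8),'m11')
E
```

```text
t: 25.1
eef_pos: [0.4971, 0.0268, 0.2069]
ee_rot: [0.828, 1.568, -2.77]
force: [0.3, 0.5, -0.1]
width: 0.0867
[0.49725751 0.02672505 0.20690687] 0.08742413711654119 [ 0.75553643 -0.62135456  0.43651828]
```

View pics/m11.png

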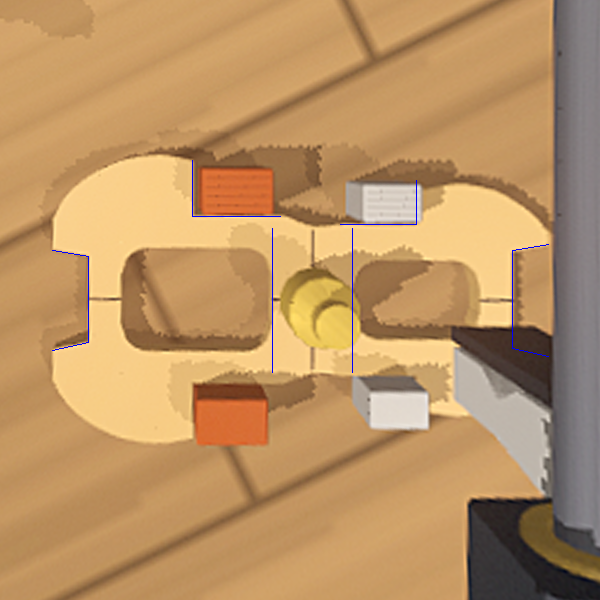

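```bash
python3 -m handwheel '{"gripper":[1,1,1,1,1,1,1,1,1],"travel":[[0.199,-0.59,0],[0.199,-0.59,0],[0.199,-0.59,0],[0.199,-0.59,0],[0.199,-0.59,0],[0.199,-0.59,0],[0.199,-0.59,0],[0.199,-0.59,0],[0.199,-0.59,0]],"spin":[-1,-1,-1,-1,-1,-1,-1,-1,-1]}';python3 -m handwheel '{"gripper":[1,1,1,1,1,1,1,1],"travel":[[0,0,-0.1],[0,0,-0.1],[0,0,-0.1],[0,0,-0.1],[0,0,-0.1],[0,0,-0.1],[0,0,-0.1],[0,0,-0.1]],"spin":[-0.83,-0.83,-0.83,-0.83,-0.83,-0.83,-0.83,-0.83]}';  python3 - <<'E'
from h import *
f=grab('wrist','w12'); s=arm.get_state(); p=s['eef_pos']; print(p,s['width'],s['force'],s['qd'].round(3))
np.save('w12.npy',f,allow_pickle=True)
R=Ro.from_euler('xyz',s['ee_rot']).as_matrix(); print(np.degrees(np.arctan2(R[1,2],R[0,2])))
q=proj(f,[[p[0],p[1],0.016]])[0]; print(q)
r=spotter.spot_in('wrist','neck_block')[:2]; print(r)
h=cv2.cvtColor(f['pixels'],cv2.COLOR_BGR2HSV); 
for d in (-60,-15,0,10,15): print(h[int(q[1])+d,int(q[0])])
print(fittop(f,'',(15,40,225),(40,115,255),r[0]['rect'],'k12'))
E
```

```text
t: 26.05
eef_pos: [0.5966, -0.2677, 0.2069]
ee_rot: [0.967, 1.569, 2.867]
force: [0.1, 1.7, -0.2]
width: 0.0876
t: 26.85
eef_pos: [0.5973, -0.267, 0.1583]
ee_rot: [-1.206, 1.571, 0.044]
force: [0.5, -0.0, -0.2]
width: 0.0878
[ 0.59736304 -0.26719676  0.1582437 ] 0.08762237228041528 [ 0.57357266 -0.13346007 -0.03754693] [-0.006  0.003  0.003 -0.002 -0.001 -0.005]
71.62613781817318
[256.37854409 181.76594478]
[{'rect': [247.3, 155.5, 263.0, 204.9], 'conf': 0.97}]
[ 17 129 214]
[ 30  58 255]
[ 30  61 255]
[ 30  57 255]
[ 30  54 255]
(array([ 0.59532755, -0.26755794]), np.float32(160.70995), array([0.04165562, 0.02024576]))
```

View pics/w12.png

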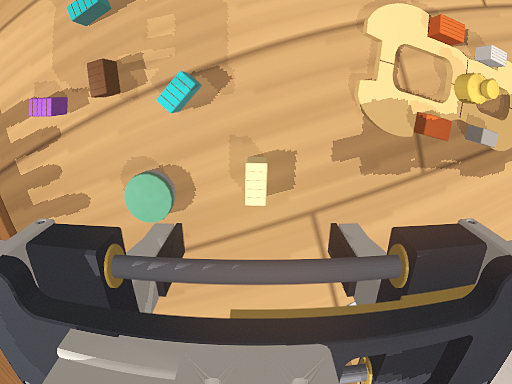

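View pics/k12.png

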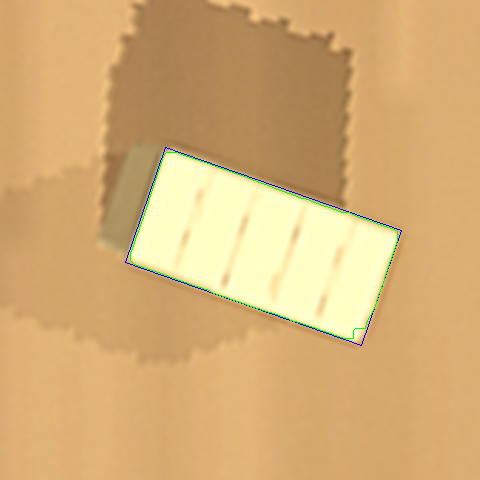

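```bash
python3 -m handwheel '{"gripper":[0.2,0.2,0.2,0.2,0.2,0.2,0.2,0.2],"travel":[[-0.004,-0.001,-0.08],[-0.004,-0.001,-0.16],[-0.004,-0.001,-0.21],[-0.004,-0.001,-0.235],[-0.004,-0.001,-0.247],[-0.004,-0.001,-0.247],[-0.004,-0.001,-0.247],[-0.004,-0.001,-0.247]],"spin":[-0.02,-0.02,-0.02,-0.02,-0.02,-0.02,-0.02,-0.02]}'; python3 -m handwheel '{"gripper":[-1,-1,-1,-1,-1,-1,-1,-1],"travel":[[0,0,0],[0,0,0],[0,0,0],[0,0,0],[0,0,0],[0,0,0],[0,0,0],[0,0,0]],"spin":[0,0,0,0,0,0,0,0]}' 20
python3 - <<'E'
from h import *
s=arm.get_state(); p=s['eef_pos']; R=Ro.from_euler('xyz',s['ee_rot']).as_matrix(); print(p,s['width'],np.degrees(np.arctan2(R[1,2],R[0,2])))
b=np.array([.5953,-.2676]); print('block rel tool y,z',R[:2,1]@(b-p[:2]),R[:2,2]@(b-p[:2]),R[:2,1])
print(m2w((.5636,-.0168),np.radians(63.8),(.119,0)))
print(m2w((.5636,-.0168),np.radians(63.8),(-.119,0)))
E
```

```text
t: 27.75
eef_pos: [0.5963, -0.2684, 0.0361]
ee_rot: [-1.435, 1.568, -0.202]
force: [-0.9, -0.4, -0.2]
width: 0.0526
t: 28.55
eef_pos: [0.5953, -0.2682, 0.0346]
ee_rot: [2.804, 1.571, -2.247]
force: [-0.1, 0.7, 1.7]
width: 0.0201
[ 0.59533564 -0.26819565  0.03460396] 0.02010672892692725 70.62756717804044
block rel tool y,z 0.00023120010816900629 0.0005501009869266789 [-0.94338236  0.33170727]
[0.6161392  0.08997375]
[ 0.5110608  -0.12357375]
```

```bash
python3 -m handwheel '{"gripper":[-1,-1,-1,-1,-1,-1,-1,-1,-1,-1,-1,-1,-1,-1],"travel":[[0,0,0.08],[0,0,0.16],[0,0.06,0.24],[0.01,0.15,0.24],[0.02,0.24,0.24],[0.02,0.33,0.24],[0.03,0.42,0.24],[0.03,0.51,0.24],[0.04,0.6,0.24],[0.042,0.68,0.24],[0.042,0.716,0.24],[0.042,0.716,0.16],[0.042,0.716,0.12],[0.042,0.716,0.12]],"spin":[0,0,-0.02,-0.05,-0.08,-0.11,-0.152,-0.152,-0.152,-0.152,-0.152,-0.152,-0.152,-0.152]}'; python3 - <<'E'
from h import *
f=grab('wrist','w13'); s=arm.get_state(); print(s['eef_pos'],s['width'],s['force'],s['qd'].round(3))
R=Ro.from_euler('xyz',s['ee_rot']).as_matrix(); print(np.degrees(np.arctan2(R[1,2],R[0,2])))
showmould(f,(.5636,-.0168),np.radians(63.8),'m13')
E
```

```text
t: 29.95
eef_pos: [0.6141, 0.0889, 0.0913]
ee_rot: [2.376, 1.565, -2.794]
force: [0.1, -0.7, -0.2]
width: 0.02
[0.61549785 0.08915679 0.09340516] 0.020075117565539723 [-0.33444894 -0.59933448  0.76199235] [-0.006 -0.033  0.043  0.015 -0.014 -0.002]
63.7821926672022
```

View pics/m13.png

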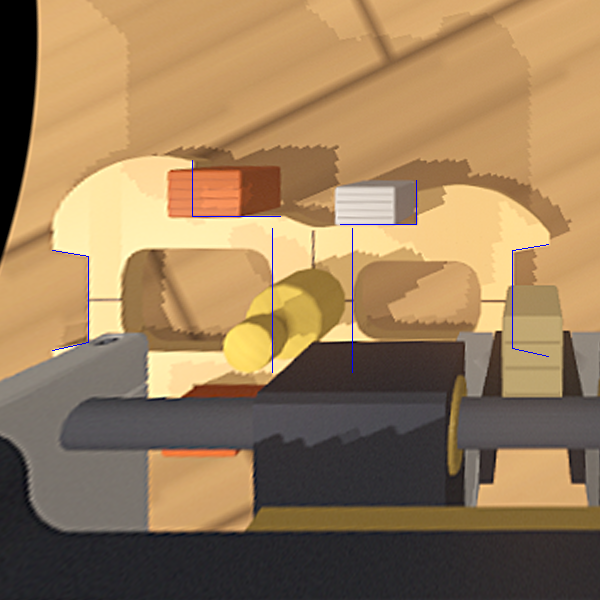

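```bash
python3 -m handwheel '{"gripper":[-1,-1,-1,-1,-1,-1,-1],"travel":[[0,0,-0.06],[0,0,-0.1],[0,0,-0.11],[0,0,-0.116],[0,0,-0.12],[0,0,-0.12],[0,0,-0.12]],"spin":[0,0,0,0,0,0,0]}'; python3 - <<'E'
from h import *
s=arm.get_state(); print(s['eef_pos'],s['width'],s['force'])
E
```

```text
t: 30.7
eef_pos: [0.6169, 0.09, 0.0356]
ee_rot: [-0.749, 1.569, 0.365]
force: [1.2, 0.2, -0.5]
width: 0.02
[0.61692068 0.0900067  0.03558774] 0.0199998390418344 [ 1.15465856  0.15852044 -0.51734823]
```

```bash
python3 -m handwheel '{"gripper":[-1,-1,-1,-0.4,-0.2,0,0,0],"travel":[[-0.001,0,-0.001],[-0.001,0,-0.002],[-0.001,0,-0.002],[-0.001,0,-0.002],[-0.001,0,-0.002],[-0.001,0,-0.001],[-0.001,0,-0.001],[-0.001,0,-0.001]],"spin":[0,0,0,0,0,0,0,0]}'; python3 -m handwheel '{"gripper":[0,0,0.5,1,1,1,1,1],"travel":[[0,0,0.03],[0,0,0.1],[0,0,0.2],[0.08,0,0.3],[0.1,0,0.34],[0.1,0,0.34],[0.1,0,0.34],[0.1,0,0.34]],"spin":[0,0,0,0,0,0,0,0]}'; python3 - <<'E'
from h import *
f=grab('wrist','w14'); s=arm.get_state(); print(s['eef_pos'],s['width'],s['force'])
showmould(f,(.5636,-.0168),np.radians(63.8),'m14')
E
```

```text
t: 31.5
eef_pos: [0.6158, 0.0898, 0.0339]
ee_rot: [2.349, 1.571, -2.821]
force: [0.2, -0.1, -0.0]
width: 0.0434
t: 32.3
eef_pos: [0.6647, 0.0896, 0.2026]
ee_rot: [2.213, 1.568, -2.958]
force: [-0.9, -0.7, -0.3]
width: 0.0848
[0.66463286 0.08960114 0.20249445] 0.0861775941023783 [ 0.20196775 -0.20247555 -0.21403627]
```

View pics/m14.png

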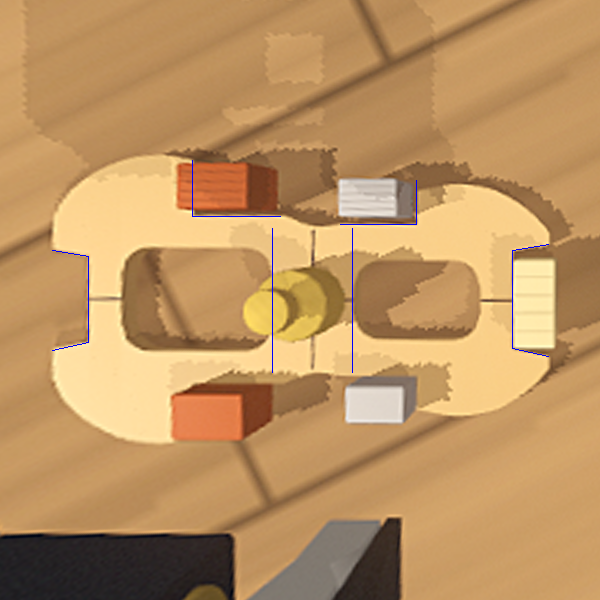

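```bash
python3 -m handwheel '{"gripper":[1,1,1,1,1,1,1,1,1,1,1,1,1,1,1,1],"travel":[[-0.441,-0.939,0],[-0.441,-0.939,0],[-0.441,-0.939,0],[-0.441,-0.939,0],[-0.441,-0.939,0],[-0.441,-0.939,0],[-0.441,-0.939,0],[-0.441,-0.939,0],[-0.441,-0.939,0],[-0.441,-0.939,0],[-0.441,-0.939,0],[-0.441,-0.939,-0.05],[-0.441,-0.939,-0.09],[-0.441,-0.939,-0.09],[-0.441,-0.939,-0.09],[-0.441,-0.939,-0.09]],"spin":[0.324,0.324,0.324,0.324,0.324,0.324,0.324,0.324,0.324,0.324,0.324,0.324,0.324,0.324,0.324,0.324]}'; python3 - <<'E'
from h import *
f=grab('wrist','w15'); s=arm.get_state(); p=s['eef_pos']; print(p,s['width'],s['force'],s['qd'].round(3))
np.save('w15.npy',f,allow_pickle=True)
R=Ro.from_euler('xyz',s['ee_rot']).as_matrix(); print(np.degrees(np.arctan2(R[1,2],R[0,2])))
q=proj(f,[[p[0],p[1],0.016]])[0]; print(q)
h=cv2.cvtColor(f['pixels'],cv2.COLOR_BGR2HSV); 
for d in (-60,-30,-20,-10,0,10): print(h[int(q[1])+d,int(q[0])])
r=[q[0]-12,q[1]-22,q[0]+12,q[1]+22]
print(fittop(f,'',(0,40,40),(30,255,150),r,'k15'))
E
```

```text
t: 33.95
eef_pos: [0.4459, -0.3797, 0.16]
ee_rot: [-2.118, 1.57, -0.749]
force: [-0.4, -0.0, -0.0]
width: 0.0875
[ 0.44599967 -0.37970154  0.16016385] 0.08769645020141398 [-0.32326256  0.20842224 -0.06162929] [-0.001 -0.003  0.    -0.003  0.002 -0.001]
78.40751320937315
[256.70497432 181.31801762]
[ 17 115 235]
[ 17 121 212]
[ 13 151  91]
[ 12 151 144]
[ 12 160 134]
[ 12 152 143]
(array([ 0.44106173, -0.37863522]), np.float32(168.94855), array([0.04261536, 0.02014028]))
```

View pics/w15.png

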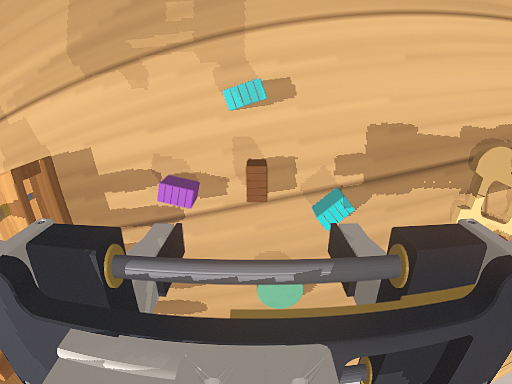

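View pics/k15.png

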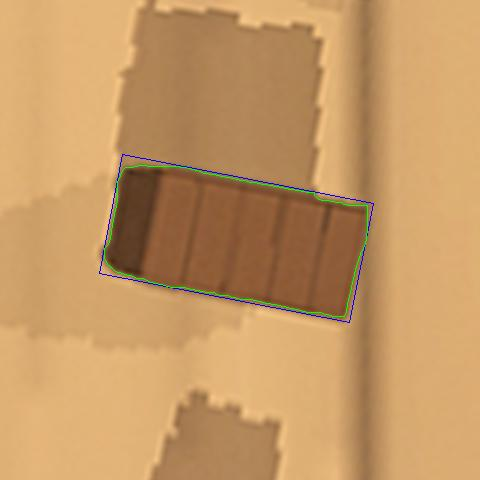

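```bash
python3 - <<'E'
from h import *
f=np.load('w15.npy',allow_pickle=True).item()
print(fittop(f,'',(0,40,110),(30,255,160),[244,159,268,203],'k15'))
E
```

```text
(array([ 0.44483334, -0.37936059]), np.float32(168.8637), array([0.03675912, 0.02066123]))
```

View pics/k15.png

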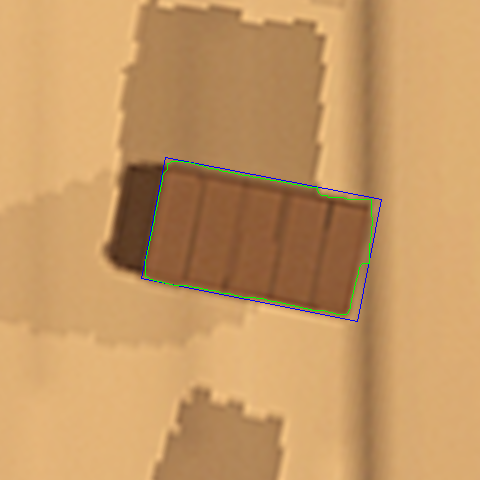

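```bash
python3 -m handwheel '{"gripper":[-0.05,-0.05,-0.05,-0.05,-0.05,-0.05,-0.05,-0.05,-0.05,-0.05],"travel":[[-0.003,0.001,-0.05],[-0.003,0.001,-0.08],[-0.003,0.001,-0.1],[-0.003,0.001,-0.16],[-0.003,0.001,-0.21],[-0.003,0.001,-0.238],[-0.003,0.001,-0.251],[-0.003,0.001,-0.251],[-0.003,0.001,-0.251],[-0.003,0.001,-0.251]],"spin":[0,0,0,0,0,0,0,0,0,0]}'; python3 -m handwheel '{"gripper":[-1,-1,-1,-1,-1,-1,-1],"travel":[[0,0,0],[0,0,0],[0,0,0],[0,0,0],[0,0,0],[0,0,0],[0,0,0]],"spin":[0,0,0,0,0,0,0]}' 20
python3 - <<'E'
from h import *
s=arm.get_state(); p=s['eef_pos']; R=Ro.from_euler('xyz',s['ee_rot']).as_matrix(); print(p,s['width'],np.degrees(np.arctan2(R[1,2],R[0,2])))
b=np.array([.4445,-.3793]); print('block rel tool y,z',R[:2,1]@(b-p[:2]),R[:2,2]@(b-p[:2]),R[:2,1])
E
```

```text
t: 35.0
eef_pos: [0.4446, -0.3795, 0.0347]
ee_rot: [-1.826, 1.569, -0.458]
force: [0.4, -0.2, 0.2]
width: 0.0416
t: 35.7
eef_pos: [0.444, -0.3792, 0.0338]
ee_rot: [-1.937, 1.571, -0.569]
force: [-0.3, 1.0, 5.0]
width: 0.0198
[ 0.44395423 -0.37922778  0.03381773] 0.019758409811683465 78.3710201385657
block rel tool y,z -0.0005491199374812772 3.927545919322051e-05 [-0.97947339  0.20157333]
```

```bash
python3 -m handwheel '{"gripper":[-1,-1,-1,-1,-1,-1,-1,-1,-1,-1,-1,-1],"travel":[[0,0,0.08],[0,0,0.16],[0.02,0.06,0.2],[0.04,0.15,0.2],[0.06,0.24,0.2],[0.08,0.33,0.2],[0.11,0.42,0.2],[0.133,0.49,0.2],[0.133,0.512,0.2],[0.133,0.512,0.15],[0.133,0.512,0.12],[0.133,0.512,0.12]],"spin":[0,0,-0.05,-0.1,-0.15,-0.2,-0.26,-0.324,-0.324,-0.324,-0.324,-0.324]}'; python3 - <<'E'
from h import *
f=grab('wrist','w16'); s=arm.get_state(); print(s['eef_pos'],s['width'],s['force'],s['qd'].round(3))
R=Ro.from_euler('xyz',s['ee_rot']).as_matrix(); print(np.degrees(np.arctan2(R[1,2],R[0,2])))
showmould(f,(.5636,-.0168),np.radians(63.8),'m16')
E
```

```text
t: 36.9
eef_pos: [0.5085, -0.1233, 0.0914]
ee_rot: [2.05, 1.566, -3.12]
force: [-0.1, -0.2, -0.3]
width: 0.0198
[ 0.5094174  -0.12347276  0.09272595] 0.019977245791932226 [ 0.83403473  0.30621533 -0.25080241] [-0.004 -0.022  0.027  0.009 -0.013 -0.002]
63.79157254805379
```

View pics/m16.png

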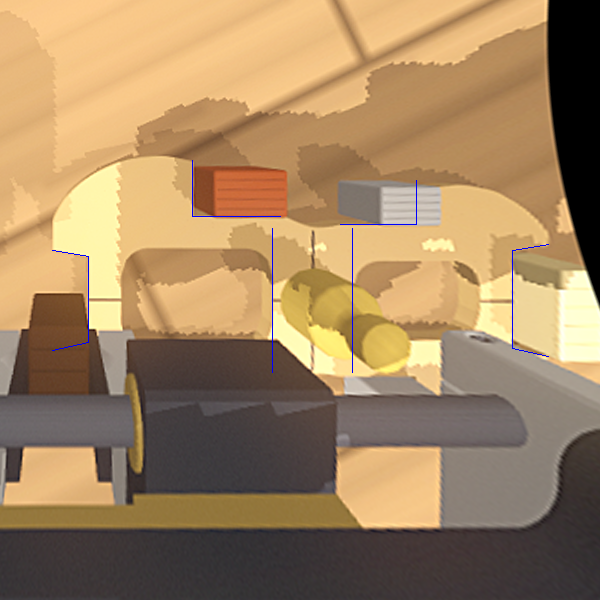

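```bash
python3 -m handwheel '{"gripper":[-1,-1,-1,-1,-1,-1,-1],"travel":[[0,0,-0.06],[0,0,-0.1],[0,0,-0.11],[0,0,-0.116],[0,0,-0.118],[0,0,-0.118],[0,0,-0.118]],"spin":[0,0,0,0,0,0,0]}'; python3 - <<'E'
from h import *
s=arm.get_state(); print(s['eef_pos'],s['width'],s['force'])
E
```

```text
t: 37.65
eef_pos: [0.5109, -0.1232, 0.0354]
ee_rot: [-1.035, 1.569, 0.078]
force: [-0.3, -1.3, 0.8]
width: 0.0198
[ 0.51093547 -0.12317163  0.03544857] 0.01984775223737731 [-0.27301753 -1.28001121  0.79180582]
```

```bash
python3 -m handwheel '{"gripper":[-1,-1,-1,-0.4,-0.2,0,0,0],"travel":[[0,-0.001,-0.001],[0,-0.001,-0.002],[0,-0.001,-0.002],[0,-0.001,-0.002],[0,-0.001,-0.002],[0,-0.001,-0.001],[0,-0.001,-0.001],[0,-0.001,-0.001]],"spin":[0,0,0,0,0,0,0,0]}'; python3 -m handwheel '{"gripper":[0,0,0.5,1,1,1,1,1,1,1,1,1],"travel":[[0,0,0.03],[0,0,0.1],[0.02,0.02,0.2],[0.1,0.08,0.3],[0.18,0.15,0.4],[0.24,0.22,0.5],[0.24,0.26,0.52],[0.24,0.26,0.52],[0.24,0.26,0.52],[0.24,0.26,0.52],[0.24,0.26,0.52],[0.24,0.26,0.52]],"spin":[0,0,0,0,0,0,0,0,0,0,0,0]}'; python3 - <<'E'
from h import *
f=grab('wrist','w17'); s=arm.get_state(); print(s['eef_pos'],s['width'],s['force'])
showmould(f,(.5636,-.0168),np.radians(63.8),'m17'); np.save('w17.npy',f,allow_pickle=True)
grab('scene','s17')
E
```

```text
t: 38.45
eef_pos: [0.5103, -0.1237, 0.034]
ee_rot: [1.49, 1.571, 2.603]
force: [-0.3, -0.2, 0.3]
width: 0.0436
t: 39.65
eef_pos: [0.6295, 0.0055, 0.293]
ee_rot: [2.264, 1.569, -2.907]
force: [-0.3, -0.3, -1.3]
width: 0.088
[0.62965024 0.00550223 0.29320043] 0.08773279440000703 [-0.34334334  1.41453788 -0.28114159]
```

View pics/m17.png

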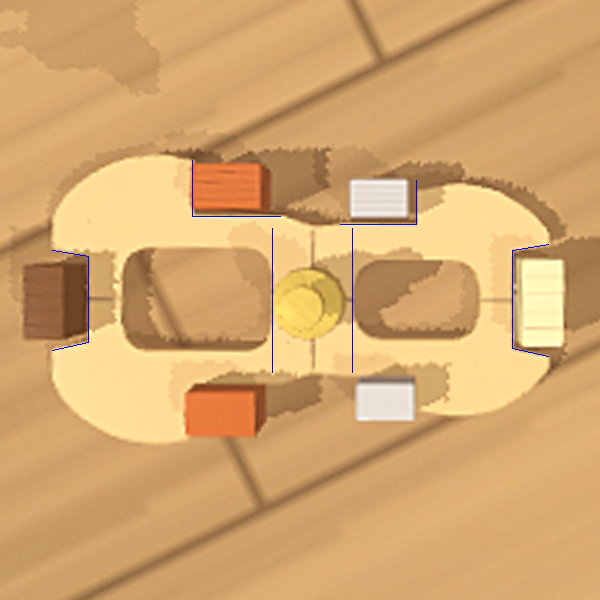

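View pics/w17.png

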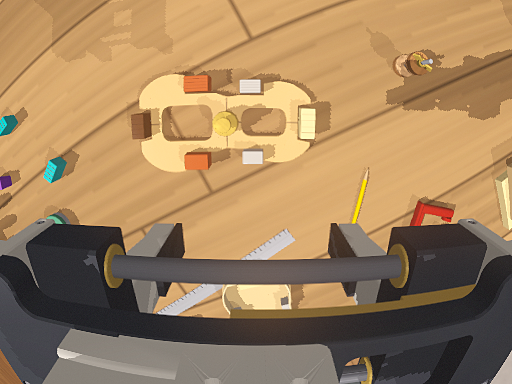

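View pics/s17.png

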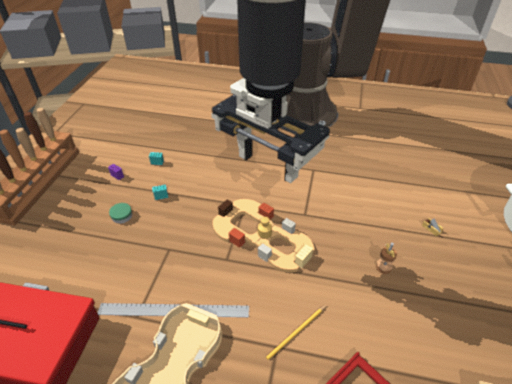

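```bash
python3 - <<'E'
from h import *
f=grab('wrist')
c=np.array([.5636,-.0168]); yaw=np.radians(63.8); R=Ro.from_euler('z',yaw).as_matrix()[:2,:2]
T=dict(neck_block=((.119,0),(15,30,225),(40,115,255)),tail_block=((-.119,0),(0,40,95),(30,255,165)),upper_corner_block=((.041,.05),(0,0,205),(180,35,255)),lower_corner_block=((-.034,.056),(0,165,190),(13,255,255)))
for l,(t,lo,hi) in T.items():
    w=m2w(c,yaw,t); q=proj(f,[[*w,.032]])[0]
    p,a,s=fittop(f,l,lo,hi,[q[0]-1,q[1]-1,q[0]+1,q[1]+1],'v_'+l)
    x,i=fitbox(f,l,[q[0]-14,q[1]-13,q[0]+13,q[1]+15])
    print(l,'top',(R.T@(p-c)*1e3).round(1),round(float(a-63.8),1),(s*1e3).round(1),'box',(R.T@(x[:2]-c)*1e3).round(1),round(float(np.degrees(x[2])-63.8),1),round(i,2),'want',np.array(t)*1e3)
cv2.imwrite('pics/v.png',np.hstack([cv2.resize(cv2.imread(f'pics/v_{l}.png'),(200,200)) for l in T]))
E
```

```text
neck_block top [107.1  -3.1] -63.8 [55.8 74.8] box [118.    0.2] -0.3 0.95 want [119.   0.]
tail_block top [-113.2    2.4] 90.6 [40.4 32.1] box [-1.2e+02  1.0e-01] -0.3 0.94 want [-119.    0.]
upper_corner_block top [39.8 49.9] -0.4 [17.8 27. ] box [40.1 50.3] -0.6 0.86 want [41. 50.]
lower_corner_block top [-33.   55.3] 0.2 [21.7 33.1] box [-34.2  54.6] 0.5 0.82 want [-34.  56.]
```

View pics/v.png

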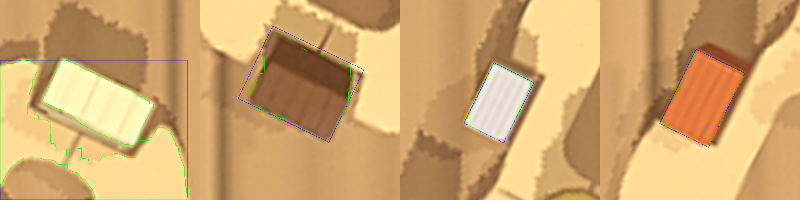

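```bash
python3 -c "
from station import arm
s=arm.get_state(); print(s['t'],s['qd'].round(3)); print(arm.job_done())"
```

```text
39.8 [ 0.001 -0.002  0.006  0.002 -0.001  0.001]
the job is handed in; nothing more can be done
None
```

I stood the brass weight on the bar's pencilled cross first. Then I placed the grey upper corner, red-brown lower corner, pale neck and dark tail blocks in their notches. The job was handed in at 39.8 s, with the gripper open and clear of everything.

**Blocks:** In the last wrist picture all four stand upright. Each was within about 1.5 mm of its given position and 1° of square. The top-face fits for the neck and tail blocks failed, because the colour mask spread onto the mould or the block's side. For those two I used the whole-box silhouette fits (overlap 0.94 to 0.95).

**Weight:** Measured just after placing, it was about 0.3 mm from its mark. It still stood there in the final picture, though I did not measure it again.

**Mould and other objects:** The mould still matched the outline I fitted at the start. The clamp, plane, tin and look-alike blocks appear where they were at the start, judged by eye only.

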